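# Mark a batch of bisque test tiles in the pedal press

## Robot

A 6-joint arm with a two-finger parallel gripper is mounted at the origin on the work surface. World frame = base frame: x ahead of the robot, y to its left, z up, the work surface at z = 0. Lengths are in m, angles in rad, forces in N, time in s.
With the tool pointing down it reaches from about 0.25 to 0.775 m from the base axis. Payload 4 kg.
Tool frame: the origin (TCP) lies midway between the tips of the shut fingers; the grasp point (between the pads) lies 19 mm behind it (grip_point_offset is the distance from the TCP to the grasp point, in m); z points along the fingers, y is the line along which they close (so a half turn about z gives the same grasp; the last joint's range is limited). The gripper opens to 85 mm and grips with 20 to 120 N. Pads are 22 mm wide; open, the fingers measure 114 mm over their backs; the gripper's body (76 mm by 85 mm) begins 54 mm behind the grasp point. The pads swing forward as they close: fully open they stand 13 mm farther back than shut.
Start: joints at [-1.305, 0.087, 1.371, -0, 1.684, -0.103], TCP at [0.198, -0.513, 0.198] pointing down, gripper open.
Joint ranges: [-3.1, 3.1], [-0.76, 2.03], [0.27, 2.55], [-1.08, 4.22], [0.17, 2.65], [-2.57, 2.57]. Speed limits (rad/s): [2.79, 2.79, 3.14, 3.14, 3.14, 3.14].

## Interface

Orientations are given as a unit quaternion [x, y, z, w].
In Python, from plant import state, camera, job_done, recognise, masks_of, grip_point_offset gives the robot as it stands.
- The arm moves only by the tool send_rows, never from a script. Its argument "targets" is a list of rows, each an object of numbers: "x", "y", "z": the shift along the tool's x, y, z in mm; "rx", "ry", "rz": the turn, a rotation vector about the tool's x, y, z in degrees. In form: [{"x": .., "y": .., "z": .., "rx": .., "ry": .., "rz": ..}, ...]. A call has 1 to 8 rows; each row is the pose to reach, as a shift and turn from the pose commanded when the call began, along the tool's axes at that moment; what a row does not reach only later rows make up. A row lasts 1/12 s, in which the tool goes at most 41.7 mm and 7.16 degrees, less where a joint would pass 70% of its speed; a pose out of reach is approached as far as the arm can. A call with a gripper value outside its range is refused whole. "grip" is the opening, from -1 (shut) to 1 (fully open), set as the call begins (left out, the last holds). The fingers move at their own pace and stop on an object; the grip force is fixed at half the most. Time passes only in rows, so rows that repeat a pose let the fingers close. It gives the time, the measured TCP pose, the force, the opening and the grip force at its end, in the units of the state.
- state(): the state, without advancing time (a new reading comes with each control period).
- camera(name): name is "scene" or "top" or "wrist"; returns a dict with "color" (384x512x3 uint8, red, green, blue), "z_map" (384x512 float32, m along the optical axis (not along the pixel's ray), 0 where there is no reading), "K" (3x3 intrinsics, pixels), "R" (3x3) and "t" (3): a world point X has camera coordinates R X + t; the wrist camera has in their place "tool_from_camera" (4x4, takes a point from camera to tool coordinates, whose origin is the TCP and whose axes are the flange's). Camera axes: x right, y down, z forward; pixel columns grow to the right and rows downward; lengths in m; the calibration is good to about 2 mm. The wrist camera is an equidistant fisheye: a pixel r from the principal point sees the ray r / f radians off the axis. A picture is of the moment at which its call begins: read the wrist's pose just before it.
- job_done(): hands the job in; it is judged then, once.
Trained networks look in a picture, given as the dict that the camera call returned (one of the last four; its "shot" number tells which), for a name from the list of things; names that differ only in an ending like _2 or _b are one class to them, and where a whole thing is asked for, a point or a joint stands for the part that bears it (a point fixed in the world has none). Each returns a list of dicts, best first, with "score" (0 to 1); they miss things now and then, are a little off and sometimes report something else, mostly with a low value. They report only what shows in the picture. A call takes as long as a camera call. They do not tell look-alikes from the thing itself.
- recognise(query, picture): "box" ([centre column, centre row, width, height] in pixels, round what is visible of it).
- masks_of(query, picture): "pixels" (384x512 bool, what is visible of it) and "box" ([centre column, centre row, width, height] in pixels, round what is visible of it).
The state is a dict: "time": time; "joint_positions": joint angles; "joint_vel": joint speeds; "effort": joint torques, N m; "ee_pos": TCP position; "orientation": TCP orientation; "force": force on the tool from outside, world axes, zero at the start; "torque": the same for the moment, N m; "grip_width": finger opening in m; "gripper_force": force on a finger pad.
Only numpy, scipy, OpenCV 4.12 (cv2) and the standard library are available. Lean on these libraries where they do the work, as an engineer would, in place of code of your own. Each camera call takes 0.05 s, during which the arm holds its last target. There are 200 camera calls.

## Task

Stand every bisque test tile on the bench upright in a pocket of its own in the aluminium carriage, slide the carriage by its red post fully home into the press, and clamp it by turning the black knob clockwise as far as it goes. Then press the pedal right down to its stop for a good second and let it up, turn the knob all the way back, and draw the carriage fully out again with the tiles still standing in it. Do not work the pedal while the clamp is loose, do not turn the clamp tight before the carriage is home or slide the carriage while it is clamped, and leave the vase, tin, callipers and modelling tool where they are.

Things in the scene. Friction and masses are not known exactly. Their poses are not given: they have to be found in the camera images.
- tile0: bisque (pale pinkish clay) glaze-test tile, an inverted T, standing on the bench; may be absent (2 to 4 are present). About 90 g. Foot 42 (x) x 38 (y) x 12 mm, upright stem 12 thick (x) x 38 wide (y), top at 70 mm. Origin: centre of the underside; z up. Grasp the stem across its thickness (own x). Either way round fits a pocket
- tile1: bisque (pale pinkish clay) glaze-test tile, an inverted T, standing on the bench; may be absent (2 to 4 are present). About 90 g. Foot 42 (x) x 38 (y) x 12 mm, upright stem 12 thick (x) x 38 wide (y), top at 70 mm. Origin: centre of the underside; z up. Grasp the stem across its thickness (own x). Either way round fits a pocket
- tile2: bisque (pale pinkish clay) glaze-test tile, an inverted T, standing on the bench; may be absent (2 to 4 are present). About 90 g. Foot 42 (x) x 38 (y) x 12 mm, upright stem 12 thick (x) x 38 wide (y), top at 70 mm. Origin: centre of the underside; z up. Grasp the stem across its thickness (own x). Either way round fits a pocket
- tile3: bisque (pale pinkish clay) glaze-test tile, an inverted T, standing on the bench; may be absent (2 to 4 are present). About 90 g. Foot 42 (x) x 38 (y) x 12 mm, upright stem 12 thick (x) x 38 wide (y), top at 70 mm. Origin: centre of the underside; z up. Grasp the stem across its thickness (own x). Either way round fits a pocket
- pocket0 (a point): centre of the floor of pocket 0 of the aluminium carriage (pocket 0 next to the red post, then every 50 mm along the press's +y); moves with it. Pocket 50 mm along the press's x, 46 mm along its y; walls 28 mm high, 4 mm thick; floor 18.5 mm above the bench. A seated tile has its origin here (4 mm play each way) and its x along the press's x; any tile fits any pocket
- pocket1 (a point): centre of the floor of pocket 1 of the aluminium carriage (pocket 0 next to the red post, then every 50 mm along the press's +y); moves with it. Pocket 50 mm along the press's x, 46 mm along its y; walls 28 mm high, 4 mm thick; floor 18.5 mm above the bench. A seated tile has its origin here (4 mm play each way) and its x along the press's x; any tile fits any pocket
- pocket2 (a point): centre of the floor of pocket 2 of the aluminium carriage (pocket 0 next to the red post, then every 50 mm along the press's +y); moves with it. Pocket 50 mm along the press's x, 46 mm along its y; walls 28 mm high, 4 mm thick; floor 18.5 mm above the bench. A seated tile has its origin here (4 mm play each way) and its x along the press's x; any tile fits any pocket
- pocket3 (a point): centre of the floor of pocket 3 of the aluminium carriage (pocket 0 next to the red post, then every 50 mm along the press's +y); moves with it. Pocket 50 mm along the press's x, 46 mm along its y; walls 28 mm high, 4 mm thick; floor 18.5 mm above the bench. A seated tile has its origin here (4 mm play each way) and its x along the press's x; any tile fits any pocket
- press: green marking press, fixed. Origin: underside; x away from the robot, y along the rail to the robot's left, turned up to 0.2 rad. Base 12 mm thick: x 0 to 140, y -250 to 170 and x -140 to 0, y -90 to 140 mm. Carriage line x = 45. At the home end a fence (x 6 to 12, y 10 to 160) stands before the carriage and the bar with blue pads behind it, 80 mm high: load tiles with the carriage out
- carriage (a joint): position of the aluminium carriage along the press's +y, m: 0 fully out (towards the press's -y, the robot's right), 0.16 fully home against its stop. Sliding friction about 2 N; stays where it is left. It starts at 0 to 0.03
- handle (a point): centre of the top of the carriage's red square post (16 x 16 mm, 56 mm tall, its top about 78 mm above the bench), 55 mm from the centre of pocket 0 (which is 75 mm from the carriage's middle); pinch it from above across the press's x
- knob (a joint): angle of the black clamp knob, rad: 0 loose, 1.4 at its tight stop; grows clockwise seen from above. 1.2 and more is clamped, below 0.3 is loose. Friction about 0.04 N m, stays where left. It does not hold the carriage by force, but the carriage must not be slid while it is tight
- knob_grip (a point): centre of the top of the knob's wing, on its vertical turning axis, 89 mm above the bench. The wing is a bar 52 long x 12 thick x 28 mm tall (its own x is its length, it turns with the knob; at joint value 0 it lies along the press's x); a pillar of 28 mm diameter below
- pedal (a joint): angle of the spring pedal, rad: 0 up, 0.32 down on its stop; it springs back up by itself
- pedal_pad (a point): point on top of the pedal's black rubber tread, mid-width, 85 mm from the hinge; moves with it. Steel plate 105 x 72 mm, hinged along the press's y at its far (+x) end 22 mm above the bench; its near end stands up by 0.35 rad when released. Pressed here with closed fingertips it sinks about 27 mm; 6 N to start, 12 N at the stop. It drives the blue pads towards the tiles
- vase: bisque vase, loose, 86 mm diameter, 155 mm tall; origin under its centre. Leave alone
- tin: aluminium tin with screw-top lid, loose, 72 mm diameter, 68 mm tall; origin under its centre. Leave alone
- callipers: yellow plastic callipers lying flat, about 180 x 80 x 13 mm. Leave alone
- modelling_tool: dark rosewood modelling tool lying flat, about 195 mm long, 12 mm thick. Leave alone
Mind the look-alikes: they are no part of the job. What is shaped like the tile2 but orange is not meant.

How it is judged:
By the outcome, as a careful person would: the job done as asked, in the order asked, and still so for the second after the job is handed in, with the robot touching nothing.
Of tile0, tile1, tile2, tile3 only 2 to 4 are there at a start; the rules pass over those that are not, and their reading is None.
At some moment in a run one of tile0, tile1, tile2, tile3 may be knocked a few centimetres aside while the robot is not near it.
It also fails if it takes over 210 s, if anything falls off the work surface, if the arm or the gripper's body presses on something with over 40 N, if the wrist force passes 120 N, or if a joint passes its speed limit or range.

## Working session

There is one attempt and no reset: what is moved stays moved. The work goes in short steps, Python scripts to look and compute and a tool call to move; the robot and the scene stay as the last step left them, time stands still between calls to the robot, and variables do not carry over. Pictures are saved under pics/ and viewed, at most 14 in all, crops included, and the job is handed in when it is done.

Besides the shell and the picture viewer there is one more tool, called after "Call:" in YAML: its name, and indented under it one key for each argument. send_rows: Moves the arm, as the interface text tells. Its arguments: {"type":"object","properties":{"targets":{"type":"array","items":{"type":"object","properties":{"x":{"type":"number"},"y":{"type":"number"},"z":{"type":"number"},"rx":{"type":"number"},"ry":{"type":"number"},"rz":{"type":"number"}}}},"grip":{"type":"number"}},"required":["targets"]}

```bash
mkdir -p pics; ls; cat > h.py <<'E'
import numpy as np, cv2
from plant import state,camera,job_done,recognise,masks_of,grip_point_offset
from scipy.spatial.transform import Rotation as Ro
def cloud(p):
    z=p['z_map'];K=p['K'];v,u=np.mgrid[:z.shape[0],:z.shape[1]]
    c=np.stack([(u-K[0,2])/K[0,0]*z,(v-K[1,2])/K[1,1]*z,z],-1)
    w=(c-p['t'])@p['R']; w[z<=0]=np.nan
    return w
def save(p,n,s=1.5): cv2.imwrite('pics/'+n,cv2.resize(p['color'][:,:,::-1],None,fx=s,fy=s))
E
python3 - <<'E'
from h import *
s=state();print(s);print(grip_point_offset)
for n in('top','scene'):
    p=camera(n);save(p,n+'0.png');W=cloud(p)
    print(n,p['K'][0,0],p['t'],(-p['R'].T@p['t']))
    for q in('tile0','handle','knob','pedal','press','carriage','vase','tin','callipers','modelling_tool'):
        for m in masks_of(q,p)[:7]:
            P=W[m['pixels']];P=P[~np.isnan(P[:,0])]
            if len(P)<5: continue
            hi=P[P[:,2]>np.percentile(P[:,2],98)-.006]
            col=p['color'][m['pixels']].mean(0).round()
            print(q,round(m['score'],2),np.round(m['box']),'med',np.median(P,0).round(3),'topc',hi.mean(0).round(3),len(P),col)
E
```

```text
pics
{'time': 0.0, 'joint_positions': array([-1.30507860e+00,  8.79992371e-02,  1.37228863e+00, -2.42190682e-05,
        1.68359478e+00, -1.03113353e-01]), 'joint_vel': array([ 0.00121012,  0.00037607,  0.00090748, -0.00018903,  0.00029846,
        0.00139431]), 'effort': array([-4.64074492e-04, -3.51868486e+01, -3.13271677e+01, -2.04208523e-04,
        1.08691570e-02,  4.16608998e-06]), 'ee_pos': array([ 0.19811678, -0.51245765,  0.1971976 ]), 'orientation': array([ 9.83043195e-01,  1.83370568e-01, -1.04982433e-04, -1.14023525e-03]), 'force': array([-0.32784039, -0.22007195,  0.34349027]), 'torque': array([ 0.03637176, -0.01115026,  0.03292959]), 'gripper_force': 0.0, 'grip_width': 0.08547195233082154}
0.0187
top 410.0146417414561 [-0.0417579   0.54212813  1.41636516] [ 0.2889146  -0.04540246  1.488692  ]
tile0 0.55 [311. 222.  15.  10.] med [ 0.436 -0.229  0.017] topc [ 0.439 -0.23   0.072] 128 [143. 122. 106.]
tile0 0.53 [350. 230.  16.  12.] med [ 0.403 -0.365  0.02 ] topc [ 0.406 -0.369  0.07 ] 145 [147.  87.  46.]
tile0 0.52 [286. 216.   8.  12.] med [ 0.456 -0.138  0.016] topc
[... 2938 characters left out ...]
.028] topc [ 0.504 -0.388  0.069] 394 [109.  89.  74.]
vase 0.98 [276. 120.  26.  40.] med [0.444 0.383 0.088] topc [0.435 0.403 0.153] 642 [90. 72. 57.]
vase 0.37 [280. 213.  50.  60.] med [0.615 0.014 0.03 ] topc [ 0.601 -0.103  0.075] 1363 [80. 79. 78.]
tin 0.63 [262. 284.  25.  38.] med [ 0.692 -0.266  0.066] topc [ 0.687 -0.255  0.067] 826 [106. 111. 111.]
callipers 0.94 [214. 325.  77.  34.] med [ 0.627 -0.4    0.008] topc [ 0.627 -0.396  0.009] 488 [112.  93.   3.]
modelling_tool 0.62 [321. 146.  44.  18.] med [0.634 0.41  0.008] topc [0.621 0.409 0.01 ] 134 [49. 36. 23.]
modelling_tool 0.27 [188. 248.  19.  25.] med [ 0.445 -0.238  0.025] topc [ 0.441 -0.234  0.069] 357 [99. 78. 60.]
```

View pics/top0.png

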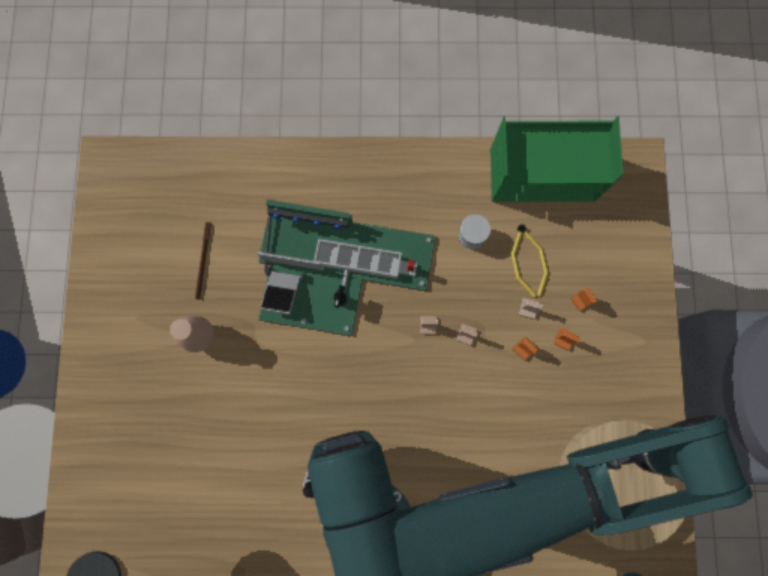

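View pics/scene0.png

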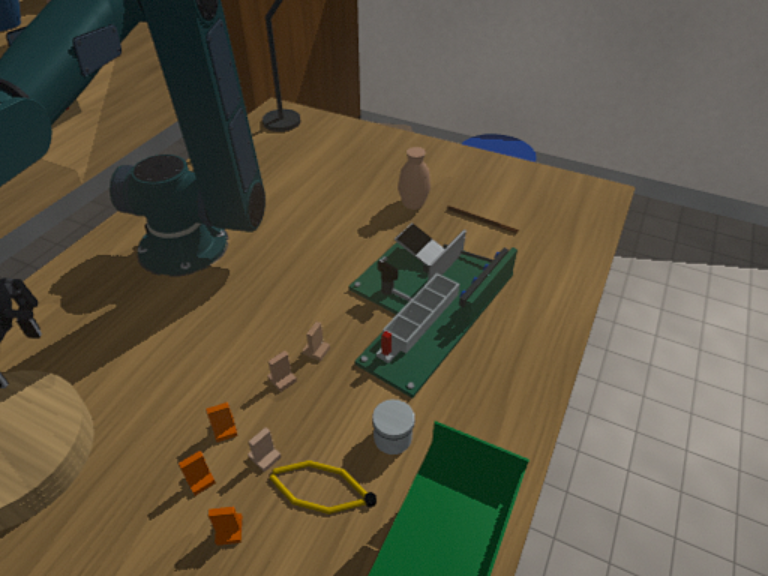

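Top view (1.5× px): pale tiles at (429,324), (468,334) and (530,308), and three orange look-alikes to their right. The press is at (340,270), with the red post at (411,266), knob at (340,295) and pedal at (280,292). Next I'll fit the exact poses.

```bash
python3 - <<'E'
from h import *
ps=[camera('top'),camera('scene')]
Ws=[cloud(p) for p in ps]
def rect(X): 
    r=cv2.minAreaRect((X[:,:2]*1000).astype(np.float32)); return np.round(r[0],1),np.round(r[1],1),round(r[2],1)
for nm,c in(('A',(.462,-.141)),('B',(.439,-.233)),('C',(.502,-.385))):
    for p,W in zip(ps,Ws):
        P=W[(np.hypot(W[...,0]-c[0],W[...,1]-c[1])<.045)]
        h=P[(P[:,2]>.062)&(P[:,2]<.08)];f=P[(P[:,2]>.006)&(P[:,2]<.08)]
        print(nm,'stem',h.mean(0).round(4),rect(h),len(h),'all',rect(f))
for p,W in zip(ps,Ws):
    C=p['color'].astype(int);r,g,b=C[...,0],C[...,1],C[...,2]
    in_=(W[...,0]>.4)&(W[...,0]<.8)&(W[...,1]>-.2)&(W[...,1]<.3)
    m=in_&(r>90)&(g<.5*r)&(b<.5*r)&(W[...,2]>.03);P=W[m];t=P[P[:,2]>P[:,2].max()-.008]
    print('red',P.mean(0).round(4),'top',t.mean(0).round(4),len(P),rect(P))
    hi=W[in_&(W[...,2]>.072)&(W[...,2]<.092)];
    n,lab=cv2.connectedComponents(((in_)&(W[...,2]>.07)&(W[...,2]<.096)).astype(np.uint8))
    for k in range(1,n):
        Q=W[lab==k]
        if len(Q)>15: print('hi',Q.mean(0).round(4),len(Q),rect(Q),C[lab==k].mean(0).round())
    gm=in_&(g>r*1.2)&(g>b)&(abs(W[...,2]-.012)<.006);Q=W[gm];print('base',rect(Q),len(Q))
    # yaw of base: edges
    img=np.zeros((500,700),np.uint8)
    print('all corners',[tuple(x) for x in np.round(cv2.approxPolyDP(cv2.convexHull((Q[:,:2]*1000).astype(np.float32)),8,True)[:,0])])
E
```

```text
A stem [ 0.4612 -0.1386  0.0692] (array([ 461.2, -138.9]), array([35. , 11.4]), 89.7) 42 all (array([ 460.7, -141.8]), array([59. , 71.3]), 53.8)
A stem [ 0.4634 -0.1434  0.0678] (array([ 462.6, -143. ]), array([12.4, 38.9]), 0.2) 55 all (array([ 462.4, -142.3]), array([43. , 41.4]), 1.3)
B stem [ 0.4387 -0.2302  0.0692] (array([ 439.4, -230.5]), array([36.6, 13. ]), 69.6) 42 all (array([ 436.3, -234.9]), array([68.9, 83.4]), 0.4)
B stem [ 0.4413 -0.2355  0.068 ] (array([ 441.1, -234.3]), array([37.7, 16. ]), 64.1) 66 all (array([ 439.1, -234. ]), array([38.3, 44.2]), 70.6)
C stem [ 0.5029 -0.3829  0.0699] (array([ 503.1, -382.7]), array([37.7, 12.3]), 75.5) 41 all (array([ 517.1, -376.9]), array([59.9, 64.5]), 73.5)
C stem [ 0.5046 -0.3874  0.0678] (array([ 503.7, -387. ]), array([37.2, 14. ]), 72.4) 89 all (array([ 514.1, -390. ]), array([38.2, 63.3]), 73.2)
red [ 0.5975 -0.0953  0.0787] top [ 0.5971 -0.0951  0.0791] 16 (array([597.8, -95.2]), array([10.6, 13.2]), 89.4)
hi [0.718  0.1491 0.0815] 523 (array([716.7, 148.4]), array([203.8,  39.1]), 81.1) [52. 70. 66.]
hi [0.6096 0.194
[... 832 characters left out ...]
.6108 0.1826 0.0769] 93 (array([610.8, 189. ]), array([151.1,   8.7]), 80.9) [101. 102. 103.]
hi [0.721  0.1375 0.08  ] 498 (array([718.6, 146.6]), array([208.3,  37.8]), 80.3) [46. 61. 52.]
hi [0.5217 0.0646 0.0821] 91 (array([521.5,  67.7]), array([14.9, 53.4]), 73.9) [37. 33. 26.]
hi [ 0.5998 -0.1015  0.0759] 31 (array([ 599.1, -101.1]), array([16. , 15.9]), 73.9) [97. 26. 17.]
base (array([581.7,  66.7]), array([420.7, 280.4]), 80.5) 3233
all corners [(np.float32(752.0), np.float32(246.0)), (np.float32(627.0), np.float32(270.0)), (np.float32(470.0), np.float32(227.0)), (np.float32(438.0), np.float32(48.0)), (np.float32(553.0), np.float32(-140.0)), (np.float32(684.0), np.float32(-159.0))]
```

Call:
send_rows:
  targets:
    - {"x": 32, "y": -21, "rz": -6}
    - {"x": 63, "y": -42, "rz": -12}
    - {"x": 95, "y": -63, "rz": -18}
    - {"x": 127, "y": -83, "rz": -24}
    - {"x": 158, "y": -104, "rz": -30}
    - {"x": 190, "y": -125, "rz": -36}
  grip: 0.2

```text
$.targets[0]: bad value
```

Call:
send_rows:
  targets:
    - {"x": 38, "y": 2, "rz": -5.5}
    - {"x": 76, "y": 3, "rz": -11}
    - {"x": 114, "y": 5, "rz": -16.5}
    - {"x": 152, "y": 7, "rz": -22}
    - {"x": 190, "y": 8, "rz": -27.5}
    - {"x": 228, "y": 10, "rz": -33}
    - {"x": 228, "y": 10, "rz": -33}
    - {"x": 228, "y": 10, "rz": -33}

```text
$.targets[0]: bad value
```

```bash
cat >> h.py <<'E'
def wcloud(p):
    "points of wrist picture in tool coords"
    z=p['z_map'];K=p['K'];v,u=np.mgrid[:z.shape[0],:z.shape[1]]
    a=(u-K[0,2])/K[0,0];b=(v-K[1,2])/K[1,1];r=np.hypot(a,b)+1e-9
    t=np.tan(np.minimum(r,1.4));c=np.stack([a/r*t*z,b/r*t*z,z],-1)
    T=p['tool_from_camera'];o=c@T[:3,:3].T+T[:3,3];o[z<=0]=np.nan
    return o
def pose():
    s=state();return s['ee_pos'],Ro.from_quat(s['orientation']).as_matrix()
def wworld(p,pos,R): return wcloud(p)@R.T+pos
def th():
    R=pose()[1];return np.degrees(np.arctan2(R[1,0],R[0,0]))
def rect(X):
    r=cv2.minAreaRect((X[:,:2]*1000).astype(np.float32)); return np.round(r[0],1),np.round(r[1],1),round(r[2],1)
def go(x,y,z,theta=None):
    "shift (mm, deg) in tool axes to a world TCP pose"
    pos,R=pose();d=R.T@(np.array([x,y,z])-pos)*1000
    rz=None if theta is None else round(-((theta-th()+180)%360-180),1)
    print('shift',d.round(1),'rz',rz)
def tiles(W,C):
    "clusters of points 62..80 mm high in world cloud"
    m=((W[...,2]>.06)&(W[...,2]<.08)).astype(np.uint8)
    n,l=cv2.connectedComponents(m)
    for k in range(1,n):
        Q=W[l==k]
        if len(Q)>60: print('top',np.nanmean(Q,0).round(4),rect(Q),len(Q),C[l==k].mean(0).round())
E
python3 - <<'E'
from h import *
pos,R=pose();print(pos,th(),state()['joint_positions'].round(3));p=camera('wrist');save(p,'w1.png');W=wworld(p,pos,R)
print(p['K'],p['tool_from_camera'].round(3)); tiles(W,p['color'])
E
```

```text
[ 0.19827675 -0.51302553  0.19842198] 21.128390097996338 [-1.305  0.087  1.371  0.     1.684 -0.103]
[[297.31863964   0.         255.24522718]
 [  0.         297.31863964 187.4817541 ]
 [  0.           0.           1.        ]] [[-0.    -0.96  -0.279  0.07 ]
 [ 1.    -0.     0.001 -0.   ]
 [-0.001 -0.279  0.96  -0.176]
 [ 0.     0.     0.     1.   ]]
top [ 0.129  -0.5656  0.0605] (array([ 119.7, -575. ]), array([237.1, 273.2]), 11.8) 12721 [177. 152. 110.]
top [ 0.0542 -0.4663  0.0605] (array([  55.3, -467.9]), array([22. , 21.7]), 24.3) 89 [107.  93.  69.]
```

View pics/w1.png

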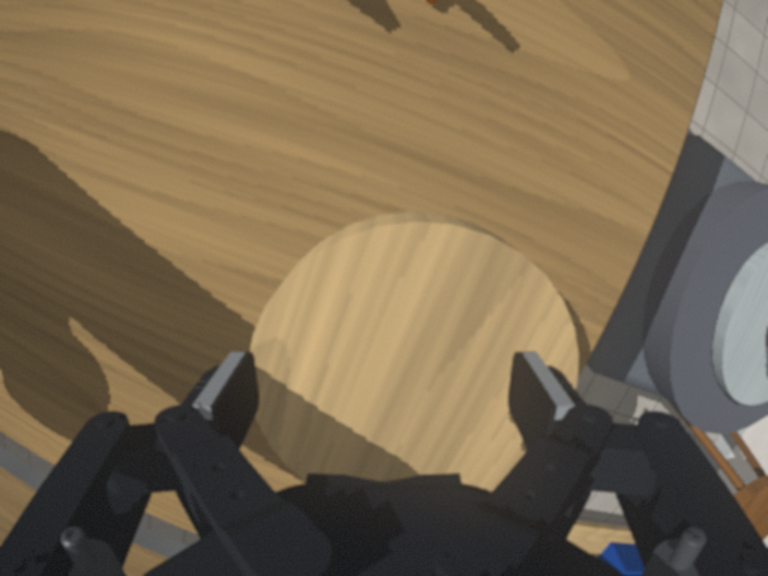

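The picture shows only a wooden disc and the bench, because the move was refused: every row needs all six fields. Resending.

Call:
send_rows:
  targets:
    - {"x": 32, "y": -21, "z": 0, "rx": 0, "ry": 0, "rz": -6}
    - {"x": 63, "y": -42, "z": 0, "rx": 0, "ry": 0, "rz": -12}
    - {"x": 95, "y": -63, "z": 0, "rx": 0, "ry": 0, "rz": -18}
    - {"x": 127, "y": -83, "z": 0, "rx": 0, "ry": 0, "rz": -24}
    - {"x": 158, "y": -104, "z": 0, "rx": 0, "ry": 0, "rz": -30}
    - {"x": 190, "y": -125, "z": 0, "rx": 0, "ry": 0, "rz": -36}
  grip: 0.2

```text
time: 1.75
ee_pos: [0.331, -0.3265, 0.1986]
orientation: [0.877, 0.48, 0.0, 0.0]
force: [-0.2, -0.8, -0.5]
grip_width: 0.0513
gripper_force: 0.0
```

Call:
send_rows:
  targets:
    - {"x": 38, "y": 2, "z": 0, "rx": 0, "ry": 0, "rz": -5.5}
    - {"x": 76, "y": 3, "z": 0, "rx": 0, "ry": 0, "rz": -11}
    - {"x": 114, "y": 5, "z": 0, "rx": 0, "ry": 0, "rz": -16.5}
    - {"x": 152, "y": 7, "z": 0, "rx": 0, "ry": 0, "rz": -22}
    - {"x": 190, "y": 8, "z": 0, "rx": 0, "ry": 0, "rz": -27.5}
    - {"x": 228, "y": 10, "z": 0, "rx": 0, "ry": 0, "rz": -33}
    - {"x": 228, "y": 10, "z": 0, "rx": 0, "ry": 0, "rz": -33}
    - {"x": 228, "y": 10, "z": 0, "rx": 0, "ry": 0, "rz": -33}

```text
time: 2.42
ee_pos: [0.4633, -0.1402, 0.1983]
orientation: [0.705, 0.709, -0.0, -0.0]
force: [0.6, -0.4, 0.1]
grip_width: 0.0515
gripper_force: 0.0
```

```bash
python3 - <<'E'
from h import *
pos,R=pose();print(pos,th(),state()['joint_positions'].round(3));p=camera('wrist');save(p,'w2.png');W=wworld(p,pos,R)
tiles(W,p['color']); go(.462,-.141,.2,90)
E
```

```text
[ 0.4632564  -0.14023025  0.19831316] 90.34494940195117 [-0.411 -0.06   1.52  -0.     1.682 -0.417]
top [0.6979 0.0598 0.0724] (array([700.4,  60.1]), array([27.7, 38. ]), 11.0) 457 [50. 59. 58.]
top [ 0.5944 -0.0977  0.0752] (array([596.9, -98.4]), array([15.6, 15.6]), 80.7) 234 [136.  55.  48.]
top [ 0.4615 -0.139   0.0706] (array([ 461.7, -140.2]), array([37.4, 11.6]), 89.9) 410 [198. 163. 132.]
top [ 0.6819 -0.2475  0.0686] (array([ 686.9, -250. ]), array([66.2, 73.7]), 54.7) 1682 [176. 183. 181.]
top [ 0.439  -0.2299  0.0699] (array([ 438.6, -232.5]), array([38.2, 12.6]), 67.7) 355 [194. 159. 131.]
top [ 0.8165 -0.3332  0.0715] (array([ 842.1, -338. ]), array([138.8,  73.1]), 0.6) 990 [45. 96. 57.]
top [-0.1094 -0.5839  0.0696] (array([-110.8, -588.7]), array([21. , 67.6]), 19.3) 170 [41. 55. 69.]
shift [ 0.5 -0.7 -1.6] rz 0.2
```

View pics/w2.png

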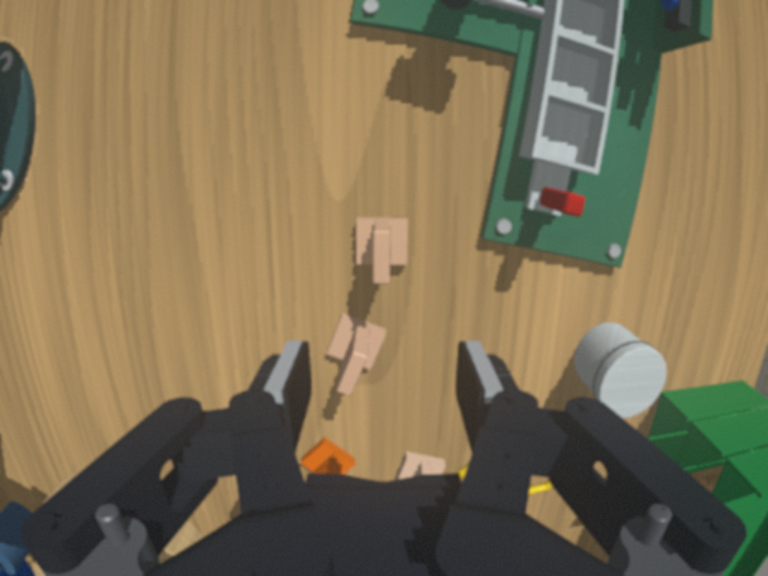

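Wrist view (1.5× px): tile A at (381,245) straight under the tool, B at (357,355), and C at (420,465) beside an orange look-alike. The post is at (562,202) with the empty pockets above it. Descending on A.

Call:
send_rows:
  targets:
    - {"x": 0, "y": -1.5, "z": 40, "rx": 0, "ry": 0, "rz": 0}
    - {"x": 0, "y": -1.5, "z": 80, "rx": 0, "ry": 0, "rz": 0}
    - {"x": 0, "y": -1.5, "z": 115, "rx": 0, "ry": 0, "rz": 0}
    - {"x": 0, "y": -1.5, "z": 145, "rx": 0, "ry": 0, "rz": 0}
    - {"x": 0, "y": -1.5, "z": 162, "rx": 0, "ry": 0, "rz": 0}
    - {"x": 0, "y": -1.5, "z": 162, "rx": 0, "ry": 0, "rz": 0}

```text
time: 2.97
ee_pos: [0.4564, -0.1418, 0.0314]
orientation: [0.707, 0.707, -0.002, -0.005]
force: [-0.8, 0.2, 0.3]
grip_width: 0.0514
gripper_force: 0.0
```

Call:
send_rows:
  targets:
    - {"x": 0, "y": 0, "z": 0, "rx": 0, "ry": 0, "rz": 0}
    - {"x": 0, "y": 0, "z": 0, "rx": 0, "ry": 0, "rz": 0}
    - {"x": 0, "y": 0, "z": 0, "rx": 0, "ry": 0, "rz": 0}
    - {"x": 0, "y": 0, "z": 0, "rx": 0, "ry": 0, "rz": 0}
    - {"x": 0, "y": 0, "z": 0, "rx": 0, "ry": 0, "rz": 0}
    - {"x": 0, "y": 0, "z": 0, "rx": 0, "ry": 0, "rz": 0}
  grip: -1

```text
time: 3.47
ee_pos: [0.4617, -0.1422, 0.0374]
orientation: [0.706, 0.708, 0.0, 0.001]
force: [-0.3, -0.5, 0.3]
grip_width: 0.0
gripper_force: 0.0
```

Call:
send_rows:
  targets:
    - {"x": 0, "y": 0, "z": -20, "rx": 0, "ry": 0, "rz": 0}
    - {"x": 0, "y": 0, "z": -60, "rx": 0, "ry": 0, "rz": 0}
    - {"x": 0, "y": 0, "z": -100, "rx": 0, "ry": 0, "rz": 0}
    - {"x": 0, "y": 0, "z": -120, "rx": 0, "ry": 0, "rz": 0}
    - {"x": 0, "y": 0, "z": -120, "rx": 0, "ry": 0, "rz": 0}

```text
time: 3.88
ee_pos: [0.4646, -0.1433, 0.1637]
orientation: [0.706, 0.708, 0.002, 0.006]
force: [0.2, 0.2, 1.2]
grip_width: -0.0002
gripper_force: 0.0
```

```bash
python3 - <<'E'
from h import *
print(pose()[0],th()); go(.6059,-.0441,.16,80.6)
E
```

```text
[ 0.46462971 -0.1433054   0.16368984] 90.145132731638
shift [ 98.9 141.5   4.9] rz 9.5
```

```bash
python3 - <<'E'
from h import *
pos,R=pose();p=camera('wrist');save(p,'w3.png');W=wworld(p,pos,R);tiles(W,p['color'])
E
```

```text
top [0.7002 0.0529 0.0712] (array([704.2,  56.4]), array([18.9, 33. ]), 63.1) 334 [51. 58. 51.]
top [ 0.5944 -0.0978  0.0753] (array([597.1, -98.3]), array([16.3, 16.2]), 80.2) 307 [135.  55.  48.]
top [ 0.4613 -0.1395  0.0707] (array([ 461.2, -140.4]), array([11.4, 38.1]), 0.0) 530 [199. 164. 134.]
top [ 0.681  -0.2481  0.0686] (array([ 684.2, -251. ]), array([70.4, 70.8]), 89.4) 1899 [179. 186. 184.]
top [ 0.81   -0.3767  0.0722] (array([ 844.3, -407.4]), array([131.2, 224.9]), 6.9) 1614 [45. 88. 54.]
top [ 0.0603 -0.5089  0.0605] (array([  44.6, -510.3]), array([218.1, 106.7]), 22.6) 1117 [123. 106.  79.]
top [-0.1029 -0.5967  0.0687] (array([-104.9, -603.2]), array([52.8, 12.7]), 86.4) 92 [45. 62. 78.]
```

View pics/w3.png

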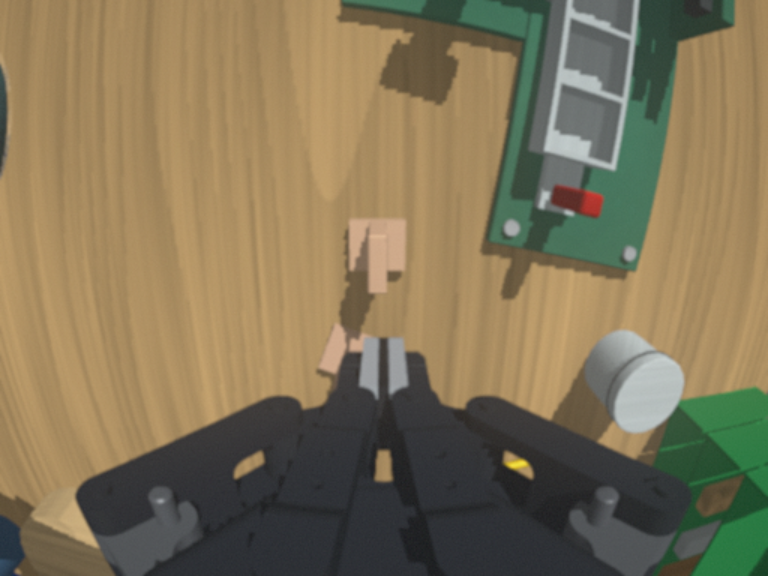

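This shows the fingers shut and empty at (383,350), with tile A still upright and unmoved at (377,265). I'll check where the fingertips really are against the reported TCP.

```bash
python3 - <<'E'
from h import *
pos,R=pose();print(pos,state()['joint_positions'].round(3));p=camera('wrist');T=wcloud(p)
for (c,r) in((383,345),(372,345),(400,345),(383,380),(370,380),(377,240),(377,265),(377,285),(400,262),(330,180)):
    print((c,r),T[int(r/1.5),int(c/1.5)].round(4),p['z_map'][int(r/1.5),int(c/1.5)].round(3))
p=camera('scene');W=cloud(p);
i=p['color'][130:300,100:330];cv2.imwrite('pics/s2.png',cv2.resize(i[:,:,::-1],None,fx=3,fy=3))
d=np.linalg.norm(W-pos,axis=-1);d[np.isnan(d)]=9;m=d<.05;print(W[m].mean(0) if m.any() else None,W[m][:,2].min() if m.any() else 0)
tiles(W,p['color'])
E
```

```text
[ 0.46317897 -0.14265725  0.16038738] [-0.416 -0.055  1.59  -0.     1.598 -0.418]
(383, 345) [ 0.0106 -0.0007 -0.044 ] 0.144
(372, 345) [ 0.0108 -0.0041 -0.0447] 0.143
(400, 345) [ 0.0106  0.0046 -0.044 ] 0.144
(383, 380) [ 0.0109 -0.0007 -0.0679] 0.121
(370, 380) [ 0.0114 -0.0044 -0.0688] 0.12
(377, 240) [ 0.0195 -0.0044  0.0883] 0.269
(377, 265) [ 0.0043 -0.0045  0.0894] 0.274
(377, 285) [-0.0089 -0.0045  0.0884] 0.277
(400, 262) [-0.0076  0.0115  0.1464] 0.332
(330, 180) [ 0.0522 -0.0401  0.1584] 0.327
[ 0.46548681 -0.15054652  0.20148033] 0.1921430343213328
top [-0.5249  1.303   0.0704] (array([-525.9, 1318.6]), array([275.9,  23.9]), 88.6) 81 [68. 45. 22.]
top [0.8773 1.928  0.07  ] (array([ 847.3, 1927.1]), array([ 46.3, 765.3]), 89.6) 476 [109. 105. 101.]
top [-0.5354  1.0431  0.0699] (array([-528.8, 1054.7]), array([149.6,  59. ]), 66.5) 84 [61. 41. 21.]
top [-0.6913  0.1996  0.0703] (array([-688.2,  205.6]), array([296.3,  31. ]), 89.7) 244 [71. 56. 37.]
top [0.4441 0.3784 0.0699] (array([440.9, 386.8]), array([81.4, 45. ]), 21.1) 107 [88. 70. 55.]
top [ 0.0366 -0.0347  0.06
[... 283 characters left out ...]
0.0619 0.0695] (array([519.1,  59.7]), array([15.5, 52.6]), 81.0) 65 [33. 31. 23.]
top [ 0.4414 -0.2353  0.0673] (array([ 440.2, -234.5]), array([37. , 14.3]), 67.8) 71 [124.  97.  77.]
top [ 0.6873 -0.2558  0.0668] (array([ 686.1, -253.5]), array([70.3, 70.6]), 42.7) 556 [131. 137. 138.]
top [ 0.4083 -0.3737  0.0674] (array([ 407.7, -372.7]), array([37.3, 14. ]), 47.9) 86 [90. 47. 10.]
top [ 0.5048 -0.3878  0.0674] (array([ 503.9, -386.7]), array([37.5, 13.4]), 73.1) 95 [133. 110.  92.]
top [ 0.4305 -0.4712  0.0673] (array([ 429.2, -470.2]), array([37.2, 14.4]), 64.7) 101 [133.  62.   2.]
top [ 0.5274 -0.5183  0.0678] (array([ 526.4, -516.8]), array([37.2, 13.6]), 34.4) 114 [137.  62.   1.]
```

View pics/s2.png

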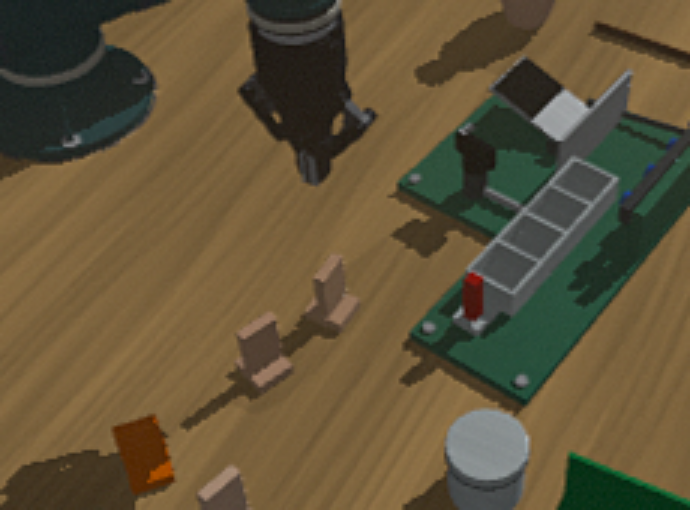

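The crop shows the shut fingertips at (312,180), well above where the reported TCP puts them. They seem to stand about 33 mm behind it. Measuring that offset.

```bash
python3 - <<'E'
from h import *
for i in range(2):
    p0=state()['ee_pos'];pos,R=pose();p=camera('wrist');T=wcloud(p)
    F=T[200:300,235:276].reshape(-1,3);F=F[(F[:,2]<.03)&(abs(F[:,1])<.02)]
    print('wrist tip z',np.sort(F[:,2])[-40:][::8].round(4),len(F), F[F[:,2]>F[:,2].max()-.004].mean(0).round(4))
for n in('scene','top'):
    pos,R=pose();p=camera(n);W=cloud(p);T=(W-pos)@R
    m=(np.hypot(T[...,0],T[...,1])<.03)&(T[...,2]<.02)&(T[...,2]>-.12);F=T[m]
    print(n,m.sum(),np.sort(F[:,2])[-20:][::4].round(4), F[F[:,2]>F[:,2].max()-.01].mean(0).round(4))
print(state()['ee_pos'])
E
```

```text
wrist tip z [-0.0392 -0.0387 -0.0384 -0.038  -0.0376] 2920 [ 0.0105 -0.0005 -0.0391]
wrist tip z [-0.0395 -0.0392 -0.0385 -0.038  -0.0372] 2924 [ 0.0105 -0.0006 -0.0387]
scene 309 [-0.0431 -0.0415 -0.04   -0.0389 -0.0359] [-0.0092  0.0026 -0.0393]
top 1 [-0.0906] [ 0.0143 -0.0253 -0.0906]
[ 0.46007204 -0.14143176  0.15443628]
```

Call:
send_rows:
  targets:
    - {"x": 1, "y": 0, "z": 30, "rx": 0, "ry": 0, "rz": 0}
    - {"x": 1, "y": 0, "z": 55, "rx": 0, "ry": 0, "rz": 0}
    - {"x": 1, "y": 0, "z": 75, "rx": 0, "ry": 0, "rz": 0}
    - {"x": 1, "y": 0, "z": 80, "rx": 0, "ry": 0, "rz": 0}
    - {"x": 1, "y": 0, "z": 80, "rx": 0, "ry": 0, "rz": 0}
  grip: 0.2

```text
time: 4.65
ee_pos: [0.4591, -0.14, 0.0736]
orientation: [0.706, 0.708, -0.001, -0.003]
force: [0.2, 0.2, -0.2]
grip_width: 0.0511
gripper_force: 0.0
```

Call:
send_rows:
  targets:
    - {"x": 0, "y": 0, "z": 25, "rx": 0, "ry": 0, "rz": 0}
    - {"x": 0, "y": 0, "z": 45, "rx": 0, "ry": 0, "rz": 0}
    - {"x": 0, "y": 0, "z": 62, "rx": 0, "ry": 0, "rz": 0}
    - {"x": 0, "y": 0, "z": 72, "rx": 0, "ry": 0, "rz": 0}
    - {"x": 0, "y": 0, "z": 75, "rx": 0, "ry": 0, "rz": 0}
    - {"x": 0, "y": 0, "z": 75, "rx": 0, "ry": 0, "rz": 0}

```text
time: 5.15
ee_pos: [0.4613, -0.141, 0.0016]
orientation: [0.706, 0.708, -0.0, -0.0]
force: [-0.0, -0.2, 0.5]
grip_width: 0.0513
gripper_force: 0.0
```

Call:
send_rows:
  targets:
    - {"x": 0, "y": 0, "z": 0, "rx": 0, "ry": 0, "rz": 0}
    - {"x": 0, "y": 0, "z": 0, "rx": 0, "ry": 0, "rz": 0}
    - {"x": 0, "y": 0, "z": 0, "rx": 0, "ry": 0, "rz": 0}
    - {"x": 0, "y": 0, "z": 0, "rx": 0, "ry": 0, "rz": 0}
    - {"x": 0, "y": 0, "z": 0, "rx": 0, "ry": 0, "rz": 0}
    - {"x": 0, "y": 0, "z": 0, "rx": 0, "ry": 0, "rz": 0}
  grip: -1

```text
time: 5.65
ee_pos: [0.4622, -0.1414, 0.0028]
orientation: [0.706, 0.708, 0.0, 0.001]
force: [-0.3, -0.3, 6.0]
grip_width: 0.0116
gripper_force: 59.3
```

```bash
python3 - <<'E'
from h import *
s=state();print(s['ee_pos'],s['grip_width'],s['gripper_force'],s['force'],th())
E
```

```text
[ 0.46220511 -0.14140612  0.00282275] 0.011646236304895759 59.339463114738464 [-0.33483853 -0.26461433  5.97792214] 90.13169667647327
```

Call:
send_rows:
  targets:
    - {"x": 0, "y": 0, "z": -10, "rx": 0, "ry": 0, "rz": 0}
    - {"x": 0, "y": 0, "z": -40, "rx": 0, "ry": 0, "rz": 0}
    - {"x": 0, "y": 0, "z": -80, "rx": 0, "ry": 0, "rz": 0}
    - {"x": 0, "y": 0, "z": -115, "rx": 0, "ry": 0, "rz": 0}
    - {"x": 0, "y": 0, "z": -130, "rx": 0, "ry": 0, "rz": 0}
    - {"x": 0, "y": 0, "z": -130, "rx": 0, "ry": 0, "rz": 0}

```text
time: 6.15
ee_pos: [0.4637, -0.142, 0.1368]
orientation: [0.706, 0.708, 0.002, 0.005]
force: [1.1, 0.7, -0.7]
grip_width: 0.0115
gripper_force: 58.6
```

Call:
send_rows:
  targets:
    - {"x": 15, "y": 22, "z": 0, "rx": 0, "ry": 0, "rz": 2}
    - {"x": 35, "y": 52, "z": 0, "rx": 0, "ry": 0, "rz": 4}
    - {"x": 55, "y": 82, "z": 0, "rx": 0, "ry": 0, "rz": 6}
    - {"x": 75, "y": 112, "z": 0, "rx": 0, "ry": 0, "rz": 8}
    - {"x": 92, "y": 136, "z": 0, "rx": 0, "ry": 0, "rz": 9.6}
    - {"x": 97, "y": 144, "z": 0, "rx": 0, "ry": 0, "rz": 9.6}
    - {"x": 97, "y": 144, "z": 0, "rx": 0, "ry": 0, "rz": 9.6}
    - {"x": 97, "y": 144, "z": 0, "rx": 0, "ry": 0, "rz": 9.6}

```text
time: 6.82
ee_pos: [0.6034, -0.0435, 0.1291]
orientation: [0.763, 0.647, -0.002, -0.002]
force: [0.2, -0.2, -0.8]
grip_width: 0.011
gripper_force: 58.8
```

Call:
send_rows:
  targets:
    - {"x": 0, "y": 0, "z": 0, "rx": 0, "ry": 0, "rz": 0}
    - {"x": 0, "y": 0, "z": 0, "rx": 0, "ry": 0, "rz": 0}
    - {"x": 0, "y": 0, "z": 0, "rx": 0, "ry": 0, "rz": 0}

```text
time: 7.07
ee_pos: [0.604, -0.0445, 0.1316]
orientation: [0.764, 0.646, -0.0, 0.0]
force: [0.8, 0.1, -1.2]
grip_width: 0.0115
gripper_force: 58.8
```

```bash
python3 - <<'E'
from h import *
s=state();print(s['ee_pos'],s['grip_width'],s['gripper_force'],s['force'],th())
pos,R=pose();p=camera('wrist');save(p,'w4.png');W=wworld(p,pos,R)
# tile foot in hand
T=wcloud(p)
C=p['color'].astype(int)
# press frame guess
y=np.radians(-9.5);O=np.array([.5876,.1084]);RP=np.array([[np.cos(y),-np.sin(y)],[np.sin(y),np.cos(y)]])
P=(W[...,:2]-O)@RP
w=(W[...,2]>.038)&(W[...,2]<.052)&(P[...,0]>.0)&(P[...,0]<.09)&(P[...,1]<.12)&(P[...,1]>-.2)
Q=W[w];print('walls',rect(Q),len(Q),np.median(Q[:,2]));Qp=P[w]
print('x hist',np.histogram(Qp[:,0],bins=np.arange(.01,.082,.004)))
print('y hist',np.histogram(Qp[:,1],bins=np.arange(-.2,.12,.005))[0])
f=(W[...,2]>.012)&(W[...,2]<.024)&(abs(P[...,0]-.045)<.02)&(P[...,1]<.12)&(P[...,1]>-.2)
print('floor y hist',np.histogram(P[f][:,1],bins=np.arange(-.2,.12,.005))[0],np.median(W[f][:,2]))
r=(C[...,0]>90)&(C[...,1]<.5*C[...,0])&(W[...,2]>.068)&(W[...,2]<.085);print('red',rect(W[r]) if r.sum() else 0,r.sum())
fo=(T[...,2]<.03)&(T[...,2]>-.05)&(C[...,0]>C[...,2]*1.2)&(C[...,0]>120);Q=T[fo]
print('held',len(Q),rect(Q),np.percentile(Q,[2,50,98],axis=0).round(4))
E
```

```text
[ 0.6039622  -0.04452105  0.13155947] 0.011451961495028792 58.82214367389679 [ 0.75852751  0.10895759 -1.17418937] 80.44826019785967
walls (array([616.1,  35.8]), array([174.2,  67.4]), 80.9) 3114 0.047210243159922706
x hist (array([ 24, 565, 496,  77,  83,  85,  75,  87,  85,  78,  85,  80,  81,
        85, 391, 714,   0]), array([0.01 , 0.014, 0.018, 0.022, 0.026, 0.03 , 0.034, 0.038, 0.042,
       0.046, 0.05 , 0.054, 0.058, 0.062, 0.066, 0.07 , 0.074, 0.078]))
y hist [  0   0   0   0   0   0   0   0   0  32  59  57  63  55  58 365  77  57
  65  59  69  70  61  55  61 396  64  70  62  67  61  52  62  62  69 394
  57  56  60  61  56  62  96  42   2   0   0   0   0   0   0   0   0   0
   0   0   0   0   0   0   0   0   0]
floor y hist [  0   0   0   0   0   0   0  12 191 195 197 198 198 198  41  31 213 206
 208 207 209 209 242 219 210   0 165 210 212 224 224 212 209 209 206  67
   0 194 195 200 206 204 186 197 194  80   0   0   0   0   0   0   0   0
   0   0   0   0   0   0   0   0   0] 0.019450654710689894
red 0 0
held 2660 (array([ 6.3, -0.6]), array([28.1, 42.1]), 0.8) [[-0.0047 -0.0209 -0.0473]
 [ 0.015  -0.0007 -0.0102]
 [ 0.0199  0.0197 -0.0007]]
```

View pics/w4.png

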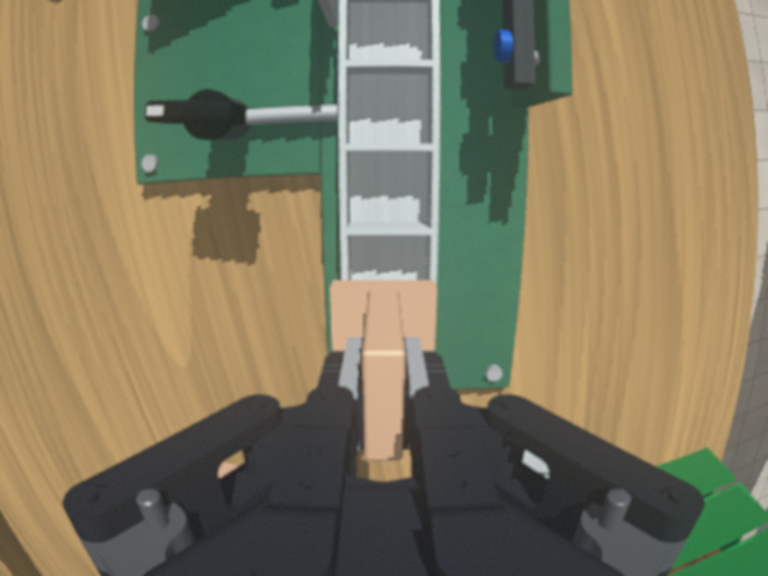

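Wrist view: the tile is held square, foot at (383,315), over pocket 0 and the carriage. The pocket centres show about 4 mm to the right, so I'll correct that and lower in stages.

Call:
send_rows:
  targets:
    - {"x": -0.5, "y": 3.5, "z": 25, "rx": 0, "ry": 0, "rz": 0}
    - {"x": -0.5, "y": 3.5, "z": 50, "rx": 0, "ry": 0, "rz": 0}
    - {"x": -0.5, "y": 3.5, "z": 68, "rx": 0, "ry": 0, "rz": 0}
    - {"x": -0.5, "y": 3.5, "z": 74, "rx": 0, "ry": 0, "rz": 0}
    - {"x": -0.5, "y": 3.5, "z": 74, "rx": 0, "ry": 0, "rz": 0}
    - {"x": -0.5, "y": 3.5, "z": 74, "rx": 0, "ry": 0, "rz": 0}
    - {"x": -0.5, "y": 3.5, "z": 74, "rx": 0, "ry": 0, "rz": 0}

```text
time: 7.7
ee_pos: [0.6095, -0.0451, 0.0596]
orientation: [0.763, 0.646, 0.001, 0.001]
force: [0.6, -0.3, -1.6]
grip_width: 0.0116
gripper_force: 58.8
```

```bash
cat >> h.py <<'E'
_y=np.radians(-9.5);O=np.array([.5876,.1084]);RP=np.array([[np.cos(_y),-np.sin(_y)],[np.sin(_y),np.cos(_y)]])
def pr(x,y): return O+RP@[x,y]
def topr(xy): return (np.asarray(xy)-O)@RP
def held():
    "held tile foot and carriage walls, tool mm"
    p=camera('wrist');T=wcloud(p);C=p['color'].astype(int)
    m=(T[...,2]<.03)&(T[...,2]>-.05)&(C[...,0]>C[...,2]*1.2)&(C[...,0]>120);Q=T[m]
    print('held n',len(Q),'x98',np.percentile(Q[:,0],98.5)*1e3,'y',np.percentile(Q[:,1],[1,99])*1e3,'zmax',np.percentile(Q[:,2],99)*1e3)
    return p,T
E
python3 - <<'E'
from h import *
s=state();print(s['ee_pos'],s['force'],th(),topr(s['ee_pos'][:2]).round(4))
p,T=held();save(p,'w5.png')
E
```

```text
[ 0.6094762  -0.04505842  0.05956066] [ 0.64731809 -0.29361905 -1.59702397] 80.51453156228895 [ 0.0469 -0.1477]
held n 2737 x98 105.52487485474057 y [-21.53746547  90.42200168] zmax 0.5102104630147402
```

View pics/w5.png

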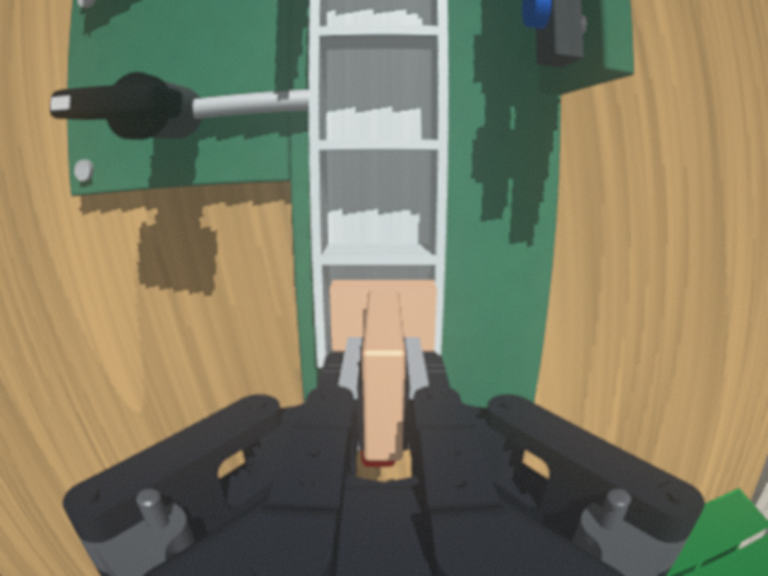

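Foot (331–435 px wide) sits between the pocket walls (322–438). It's centred within about 1.5 mm, so I'm lowering and releasing.

Call:
send_rows:
  targets:
    - {"x": 0, "y": -1.5, "z": 8, "rx": 0, "ry": 0, "rz": 0}
    - {"x": 0, "y": -1.5, "z": 18, "rx": 0, "ry": 0, "rz": 0}
    - {"x": 0, "y": -1.5, "z": 28, "rx": 0, "ry": 0, "rz": 0}
    - {"x": 0, "y": -1.5, "z": 35, "rx": 0, "ry": 0, "rz": 0}
    - {"x": 0, "y": -1.5, "z": 37, "rx": 0, "ry": 0, "rz": 0}
    - {"x": 0, "y": -1.5, "z": 37, "rx": 0, "ry": 0, "rz": 0}
    - {"x": 0, "y": -1.5, "z": 37, "rx": 0, "ry": 0, "rz": 0}

```text
time: 8.33
ee_pos: [0.6061, -0.0442, 0.0214]
orientation: [0.763, 0.646, -0.0, -0.0]
force: [-4.9, 0.5, 8.1]
grip_width: 0.0115
gripper_force: 60.1
```

```bash
python3 - <<'E'
from h import *
s=state();print(s['ee_pos'],s['force'],th(),topr(s['ee_pos'][:2]).round(4),s['grip_width'])
E
```

```text
[ 0.60614948 -0.04422602  0.02140429] [-4.87176921  0.52406628  8.13793238] 80.54099732966081 [ 0.0435 -0.1475] 0.011505591026683118
```

Call:
send_rows:
  targets:
    - {"x": 0, "y": 0, "z": 0, "rx": 0, "ry": 0, "rz": 0}
    - {"x": 0, "y": 0, "z": 0, "rx": 0, "ry": 0, "rz": 0}
    - {"x": 0, "y": 0, "z": 0, "rx": 0, "ry": 0, "rz": 0}
    - {"x": 0, "y": 0, "z": -5, "rx": 0, "ry": 0, "rz": 0}
    - {"x": 0, "y": 0, "z": -25, "rx": 0, "ry": 0, "rz": 0}
    - {"x": 0, "y": 0, "z": -60, "rx": 0, "ry": 0, "rz": 0}
    - {"x": 0, "y": 0, "z": -95, "rx": 0, "ry": 0, "rz": 0}
    - {"x": 0, "y": 0, "z": -130, "rx": 0, "ry": 0, "rz": 0}
  grip: -0.2

```text
time: 9.0
ee_pos: [0.6063, -0.0443, 0.1514]
orientation: [0.763, 0.646, -0.0, -0.0]
force: [1.1, 0.2, 1.4]
grip_width: 0.0342
gripper_force: 0.0
```

```bash
cat >> h.py <<'E'
def wtiles():
    pos,R=pose();p=camera('wrist');W=wworld(p,pos,R)
    for lo,hi in((.06,.08),(.08,.096)):
        n,l=cv2.connectedComponents(((W[...,2]>lo)&(W[...,2]<hi)).astype(np.uint8))
        for k in range(1,n):
            Q=W[l==k]
            if 60<len(Q)<1200: print(lo,np.nanmean(Q,0).round(4),rect(Q),len(Q),p['color'][l==k].mean(0).round(),'press',topr(np.array(rect(Q)[0])/1000).round(4))
    return p,W
E
python3 - <<'E'
from h import *
print(pose()[0],th()); wtiles()
p=camera('scene');W=cloud(p);tiles(W[150:330,100:330],p['color'][150:330,100:330])
go(.4386,-.2325,.13,67.7)
E
```

```text
[ 0.60630159 -0.04431635  0.15135702] 80.52993157566466
0.06 [0.5988 0.1184 0.0704] (array([600.3, 120.2]), array([10.8,  4.8]), 45.8) 66 [95. 99. 99.] press [0.0106 0.0137]
0.06 [0.5231 0.0801 0.0619] (array([523. ,  80.9]), array([ 6.8, 23.6]), 74.3) 125 [47. 58. 52.] press [-0.0592 -0.0378]
0.06 [0.544  0.0621 0.072 ] (array([543.5,  62.5]), array([11.8,  3.9]), 64.1) 70 [50. 58. 54.] press [-0.0359 -0.0525]
0.06 [0.5179 0.0605 0.0628] (array([518.5,  59.2]), array([ 9.5, 31.2]), 74.4) 212 [42. 49. 42.] press [-0.06   -0.0599]
0.06 [ 0.5988 -0.0953  0.0751] (array([598.6, -97.7]), array([15.4, 15.6]), 81.3) 331 [179.  62.  52.] press [ 0.0449 -0.2015]
0.06 [ 0.8935 -0.3029  0.0742] (array([ 893.9, -302.7]), array([ 4.4, 40.9]), 86.9) 124 [ 59. 131.  76.] press [ 0.37   -0.3549]
0.06 [ 0.6913 -0.2543  0.0692] (array([ 689.2, -252.7]), array([17. , 67.6]), 29.4) 320 [186. 194. 194.] press [ 0.1598 -0.3394]
0.06 [ 0.443  -0.2258  0.0693] (array([ 440.4, -229.2]), array([32.9, 12.7]), 68.3) 137 [191. 157. 131.] press [-0.0895 -0.3573]
0.08 [0.6983 0.0847 0.0806] (array([699.3,  84.7])
[... 926 characters left out ...]
9, 128.2]), array([170.1,  38.2]), 80.7) 255 [45. 52. 49.]
top [0.5207 0.0629 0.0705] (array([518.7,  62.2]), array([13.1, 54.2]), 79.2) 63 [33. 31. 22.]
top [ 0.4408 -0.2355  0.067 ] (array([ 439.9, -234.6]), array([37.8, 15.3]), 69.6) 69 [126.  99.  78.]
top [ 0.6873 -0.2559  0.0668] (array([ 686.2, -254.3]), array([71.2, 70.2]), 64.9) 557 [132. 138. 139.]
top [ 0.4085 -0.3738  0.0674] (array([ 407.6, -372.8]), array([37.6, 14.8]), 48.7) 87 [132.  65.   6.]
top [ 0.5048 -0.3879  0.0676] (array([ 503. , -386.5]), array([37.4, 14.6]), 74.9) 95 [83. 69. 57.]
top [ 0.4308 -0.4713  0.0678] (array([ 429.7, -470.4]), array([37. , 14.1]), 63.1) 99 [85. 40.  4.]
shift [-213.2 -139.7   27.2] rz 12.8
```

Call:
send_rows:
  targets:
    - {"x": -36, "y": -23, "z": 0, "rx": 0, "ry": 0, "rz": 2}
    - {"x": -72, "y": -47, "z": 0, "rx": 0, "ry": 0, "rz": 5}
    - {"x": -107, "y": -70, "z": 0, "rx": 0, "ry": 0, "rz": 8}
    - {"x": -142, "y": -93, "z": 0, "rx": 0, "ry": 0, "rz": 10}
    - {"x": -178, "y": -117, "z": 5, "rx": 0, "ry": 0, "rz": 12}
    - {"x": -205, "y": -135, "z": 10, "rx": 0, "ry": 0, "rz": 12.8}
    - {"x": -213, "y": -140, "z": 10, "rx": 0, "ry": 0, "rz": 12.8}
    - {"x": -213, "y": -140, "z": 10, "rx": 0, "ry": 0, "rz": 12.8}
  grip: 0.2

```text
time: 9.77
ee_pos: [0.4319, -0.233, 0.14]
orientation: [0.832, 0.555, -0.0, -0.0]
force: [0.1, -0.1, -0.6]
grip_width: 0.0512
gripper_force: 0.0
```

Call:
send_rows:
  targets:
    - {"x": 0, "y": 0, "z": 0, "rx": 0, "ry": 0, "rz": 0}
    - {"x": 0, "y": 0, "z": 0, "rx": 0, "ry": 0, "rz": 0}
    - {"x": 0, "y": 0, "z": 0, "rx": 0, "ry": 0, "rz": 0}

```text
time: 10.02
ee_pos: [0.4348, -0.2304, 0.1406]
orientation: [0.83, 0.558, 0.0, 0.0]
force: [0.1, -0.5, -0.3]
grip_width: 0.0514
gripper_force: 0.0
```

```bash
python3 - <<'E'
from h import *
print(pose()[0],th()); wtiles()
go(.4386,-.2325,.002,67.7)
E
```

```text
[ 0.43480743 -0.23039664  0.14058016] 67.86430038154336
0.06 [ 0.4395 -0.2314  0.0705] (array([ 439.1, -232.6]), array([38.4, 11.8]), 69.6) 612 [189. 154. 128.] press [-0.0902 -0.3608]
0.06 [ 0.411  -0.3635  0.0687] (array([ 407.7, -369.9]), array([35.4, 13.1]), 50.2) 309 [163.  90.  34.] press [-0.0985 -0.5014]
0.06 [ 0.5118 -0.5206  0.0679] (array([ 513.4, -524.1]), array([11.2, 15.1]), 21.4) 74 [163.  89.  33.] press [ 0.0312 -0.6361]
shift [ -0.5   4.3 138.5] rz 0.2
```

Call:
send_rows:
  targets:
    - {"x": -1, "y": 2.5, "z": 30, "rx": 0, "ry": 0, "rz": -1.5}
    - {"x": -1, "y": 2.5, "z": 60, "rx": 0, "ry": 0, "rz": -1.5}
    - {"x": -1, "y": 2.5, "z": 85, "rx": 0, "ry": 0, "rz": -1.5}
    - {"x": -1, "y": 2.5, "z": 108, "rx": 0, "ry": 0, "rz": -1.5}
    - {"x": -1, "y": 2.5, "z": 126, "rx": 0, "ry": 0, "rz": -1.5}
    - {"x": -1, "y": 2.5, "z": 137, "rx": 0, "ry": 0, "rz": -1.5}
    - {"x": -1, "y": 2.5, "z": 137, "rx": 0, "ry": 0, "rz": -1.5}
    - {"x": -1, "y": 2.5, "z": 137, "rx": 0, "ry": 0, "rz": -1.5}

```text
time: 10.73
ee_pos: [0.436, -0.2328, 0.0034]
orientation: [0.823, 0.569, -0.0, -0.0]
force: [-0.5, -0.7, -0.1]
grip_width: 0.0514
gripper_force: 0.0
```

Call:
send_rows:
  targets:
    - {"x": 0, "y": 0, "z": 0, "rx": 0, "ry": 0, "rz": 0}
    - {"x": 0, "y": 0, "z": 0, "rx": 0, "ry": 0, "rz": 0}
    - {"x": 0, "y": 0, "z": 0, "rx": 0, "ry": 0, "rz": 0}
    - {"x": 0, "y": 0, "z": 0, "rx": 0, "ry": 0, "rz": 0}
    - {"x": 0, "y": 0, "z": 0, "rx": 0, "ry": 0, "rz": 0}
    - {"x": 0, "y": 0, "z": 0, "rx": 0, "ry": 0, "rz": 0}
  grip: -1

```text
time: 11.23
ee_pos: [0.4362, -0.2338, 0.0044]
orientation: [0.823, 0.568, 0.0, 0.001]
force: [0.4, -0.6, 3.0]
grip_width: 0.0111
gripper_force: 60.9
```

Call:
send_rows:
  targets:
    - {"x": 0, "y": 0, "z": -10, "rx": 0, "ry": 0, "rz": 0}
    - {"x": 0, "y": 0, "z": -40, "rx": 0, "ry": 0, "rz": 0}
    - {"x": 0, "y": 0, "z": -80, "rx": 0, "ry": 0, "rz": 0}
    - {"x": 0, "y": 0, "z": -115, "rx": 0, "ry": 0, "rz": 0}
    - {"x": 0, "y": 0, "z": -130, "rx": 0, "ry": 0, "rz": 0}
    - {"x": 0, "y": 0, "z": -130, "rx": 0, "ry": 0, "rz": 0}

```text
time: 11.73
ee_pos: [0.4381, -0.2351, 0.1395]
orientation: [0.823, 0.568, 0.002, 0.005]
force: [0.5, -1.3, -0.1]
grip_width: 0.0114
gripper_force: 60.4
```

```bash
python3 - <<'E'
from h import *
print(pose()[0],th()); go(*pr(.044,-.0975),.132,80.5)
E
```

```text
[ 0.43810164 -0.23508563  0.13949992] 69.2287465981396
shift [287.2  80.1   7.6] rz -11.3
```

Call:
send_rows:
  targets:
    - {"x": 25, "y": 7, "z": 0, "rx": 0, "ry": 0, "rz": -1}
    - {"x": 65, "y": 18, "z": 0, "rx": 0, "ry": 0, "rz": -3}
    - {"x": 105, "y": 29, "z": 0, "rx": 0, "ry": 0, "rz": -5}
    - {"x": 145, "y": 40, "z": 0, "rx": 0, "ry": 0, "rz": -7}
    - {"x": 185, "y": 52, "z": 0, "rx": 0, "ry": 0, "rz": -9}
    - {"x": 225, "y": 63, "z": 0, "rx": 0, "ry": 0, "rz": -10.5}
    - {"x": 260, "y": 73, "z": 0, "rx": 0, "ry": 0, "rz": -11.3}
    - {"x": 287, "y": 80, "z": 0, "rx": 0, "ry": 0, "rz": -11.3}

```text
time: 12.4
ee_pos: [0.6122, 0.0097, 0.1309]
orientation: [0.762, 0.647, -0.001, -0.002]
force: [-0.0, 0.4, -0.6]
grip_width: 0.0114
gripper_force: 60.3
```

Call:
send_rows:
  targets:
    - {"x": 0, "y": 0, "z": 20, "rx": 0, "ry": 0, "rz": 0}
    - {"x": 0, "y": 0, "z": 38, "rx": 0, "ry": 0, "rz": 0}
    - {"x": 0, "y": 0, "z": 38, "rx": 0, "ry": 0, "rz": 0}
    - {"x": 0, "y": 0, "z": 38, "rx": 0, "ry": 0, "rz": 0}
    - {"x": 0, "y": 0, "z": 38, "rx": 0, "ry": 0, "rz": 0}
    - {"x": 0, "y": 0, "z": 38, "rx": 0, "ry": 0, "rz": 0}
    - {"x": 0, "y": 0, "z": 38, "rx": 0, "ry": 0, "rz": 0}
    - {"x": 0, "y": 0, "z": 38, "rx": 0, "ry": 0, "rz": 0}

```text
time: 13.07
ee_pos: [0.6127, 0.0062, 0.0968]
orientation: [0.763, 0.646, 0.001, 0.001]
force: [-0.1, -0.2, -0.8]
grip_width: 0.0113
gripper_force: 60.3
```

```bash
cat >> h.py <<'E'
def place(k,carr=0):
    "correction to bring the held tile over pocket k (carr: shift of carriage along press y)"
    pos,R=pose();p=camera('wrist');T=wcloud(p);C=p['color'].astype(int)
    m=(T[...,2]<.012)&(T[...,2]>-.05)&(C[...,0]>C[...,2]*1.15)&(C[...,0]>90)&(abs(T[...,0])<.035)&(abs(T[...,1])<.035);Q=T[m]
    f=Q[Q[:,2]>-.016]
    c=np.array([np.percentile(f[:,0],99)-.019,np.percentile(f[:,1],[1,99]).mean(),0])
    w=R@c+pos;print('pos',pos.round(4),'th',round(th(),2),'held centre tool mm',(c*1e3).round(1),'width',np.ptp(np.percentile(f[:,1],[1,99]))*1e3,'press',topr(w[:2]).round(4))
    t=pr(.0442,-.1475+.05*k+carr);d=R.T@(np.r_[t,w[2]]-w)*1e3;print('correct',d.round(1),'down to .0205',(pos[2]-.0205)*1e3)
    return p
E
python3 - <<'E'
from h import *
save(place(1),'w6.png'); print(state()['force'])
E
```

```text
pos [0.6127 0.0062 0.0968] th 80.5 held centre tool mm [ 2.3 -0.7  0. ] width 41.34686137841914 press [ 0.0409 -0.0944]
correct [-3.1  3.3  0. ] down to .0205 76.26483858630178
[-1.15304274  0.07710597 -0.79323185]
```

View pics/w6.png

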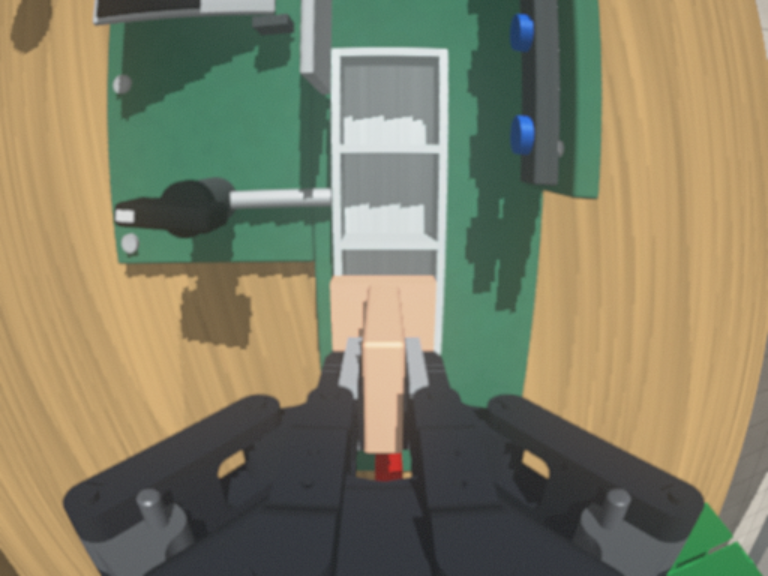

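Wrist view: tile B's foot (383,312) is over pocket 1, needing (-3, +3) mm by measurement. The wall gap to the right at 438 agrees.

Call:
send_rows:
  targets:
    - {"x": -3, "y": 3, "z": 15, "rx": 0, "ry": 0, "rz": 0}
    - {"x": -3, "y": 3, "z": 30, "rx": 0, "ry": 0, "rz": 0}
    - {"x": -3, "y": 3, "z": 37, "rx": 0, "ry": 0, "rz": 0}
    - {"x": -3, "y": 3, "z": 37, "rx": 0, "ry": 0, "rz": 0}
    - {"x": -3, "y": 3, "z": 37, "rx": 0, "ry": 0, "rz": 0}
    - {"x": -3, "y": 3, "z": 37, "rx": 0, "ry": 0, "rz": 0}
    - {"x": -3, "y": 3, "z": 37, "rx": 0, "ry": 0, "rz": 0}

```text
time: 13.7
ee_pos: [0.6154, 0.0032, 0.0598]
orientation: [0.763, 0.646, 0.001, 0.001]
force: [0.2, -0.6, 0.1]
grip_width: 0.0111
gripper_force: 60.4
```

```bash
python3 - <<'E'
from h import *
place(1); print(state()['force'])
E
```

```text
pos [0.6154 0.0032 0.0598] th 80.53 held centre tool mm [ 2.3 -0.6  0. ] width 41.5237835652565 press [ 0.0443 -0.0969]
correct [-0.6 -0.1 -0. ] down to .0205 39.30574179300635
[-0.30499812 -0.69438393 -1.12627793]
```

Call:
send_rows:
  targets:
    - {"x": 0, "y": 0, "z": 10, "rx": 0, "ry": 0, "rz": 0}
    - {"x": 0, "y": 0, "z": 20, "rx": 0, "ry": 0, "rz": 0}
    - {"x": 0, "y": 0, "z": 30, "rx": 0, "ry": 0, "rz": 0}
    - {"x": 0, "y": 0, "z": 36, "rx": 0, "ry": 0, "rz": 0}
    - {"x": 0, "y": 0, "z": 38, "rx": 0, "ry": 0, "rz": 0}
    - {"x": 0, "y": 0, "z": 38, "rx": 0, "ry": 0, "rz": 0}
    - {"x": 0, "y": 0, "z": 38, "rx": 0, "ry": 0, "rz": 0}

```text
time: 14.33
ee_pos: [0.6135, 0.0034, 0.0227]
orientation: [0.763, 0.646, -0.001, -0.001]
force: [-7.2, -0.2, 13.6]
grip_width: 0.0109
gripper_force: 62.8
```

Call:
send_rows:
  targets:
    - {"x": 0, "y": 0, "z": 0, "rx": 0, "ry": 0, "rz": 0}
    - {"x": 0, "y": 0, "z": 0, "rx": 0, "ry": 0, "rz": 0}
    - {"x": 0, "y": 0, "z": 0, "rx": 0, "ry": 0, "rz": 0}
    - {"x": 0, "y": 0, "z": -5, "rx": 0, "ry": 0, "rz": 0}
    - {"x": 0, "y": 0, "z": -25, "rx": 0, "ry": 0, "rz": 0}
    - {"x": 0, "y": 0, "z": -60, "rx": 0, "ry": 0, "rz": 0}
    - {"x": 0, "y": 0, "z": -95, "rx": 0, "ry": 0, "rz": 0}
    - {"x": 0, "y": 0, "z": -130, "rx": 0, "ry": 0, "rz": 0}
  grip: -0.2

```text
time: 15.0
ee_pos: [0.6141, 0.0032, 0.151]
orientation: [0.763, 0.646, -0.001, -0.001]
force: [0.3, -0.4, -0.6]
grip_width: 0.0342
gripper_force: 0.0
```

```bash
python3 - <<'E'
from h import *
print(pose()[0],th()); wtiles()
for n in('top','scene'):
  p=camera(n);W=cloud(p);tiles(W[130:,:],p['color'][130:]) if n=='scene' else 0
  for m in masks_of('tile0',p): 
    P=W[m['pixels']];P=P[P[:,2]>.04];print(n,round(m['score'],2),np.nanmean(P,0).round(3),p['color'][m['pixels']].mean(0).round())
go(.5035,-.3845,.13,74)
E
```

```text
[0.61405933 0.00323586 0.15100729] 80.52727131455683
0.06 [0.4918 0.1986 0.0621] (array([492.4, 198.8]), array([27.8, 19.1]), 81.6) 322 [81. 78. 72.] press [-0.1088  0.0734]
0.06 [0.6042 0.1405 0.071 ] (array([605.3, 144.4]), array([57.1,  6. ]), 74.9) 209 [115. 120. 119.] press [0.0115 0.0384]
0.06 [0.5265 0.0752 0.0662] (array([524.5,  76.1]), array([14.3, 50.3]), 61.5) 340 [49. 57. 52.] press [-0.0569 -0.0423]
0.06 [0.5163 0.0582 0.0619] (array([516.3,  58. ]), array([ 4.7, 20.6]), 75.4) 77 [47. 55. 46.] press [-0.062  -0.0615]
0.06 [ 0.6093 -0.025   0.0697] (array([609.4, -25. ]), array([ 1.4, 11.4]), 78.5) 101 [162. 135. 113.] press [ 0.0435 -0.128 ]
0.06 [ 0.5983 -0.0943  0.0744] (array([597.8, -97.5]), array([17.2, 15.6]), 79.1) 311 [183.  64.  53.] press [ 0.044  -0.2014]
0.06 [ 0.7065 -0.2264  0.0665] (array([ 707.9, -228.8]), array([ 7.8, 42.1]), 43.5) 138 [192. 201. 200.] press [ 0.1743 -0.3127]
0.08 [0.6018 0.142  0.081 ] (array([601.9, 142.8]), array([51.4,  6.1]), 81.0) 362 [178. 184. 184.] press [0.0084 0.0363]
0.08 [0.7089 0.1463 0.0805] (array([709.2, 145.9]), array(
[... 1565 characters left out ...]
[ 408. , -373.1]), array([37.6, 14.2]), 48.6) 87 [89. 46.  9.]
top [ 0.5046 -0.3879  0.0676] (array([ 503.9, -386.8]), array([38.5, 13.1]), 72.4) 93 [84. 69. 57.]
top [ 0.4307 -0.4715  0.0677] (array([ 429.4, -470.3]), array([36.7, 14.6]), 62.2) 102 [84. 40.  2.]
top [ 0.5275 -0.5182  0.0675] (array([ 526.7, -518. ]), array([36.6, 12.9]), 32.9) 113 [136.  62.   1.]
scene 0.97 [ 0.506 -0.389  0.06 ] [88. 73. 60.]
scene 0.79 [ 0.41  -0.375  0.059] [96. 47.  6.]
scene 0.68 [ 0.432 -0.472  0.06 ] [82. 40.  5.]
scene 0.66 [ 0.609 -0.05   0.07 ] [105.  85.  69.]
scene 0.57 [ 0.529 -0.519  0.06 ] [106.  48.   1.]
scene 0.49 [ 0.617 -0.001  0.071] [105.  84.  69.]
shift [-400.7  -45.6   20.1] rz 6.5
```

Call:
send_rows:
  targets:
    - {"x": -25, "y": -3, "z": 0, "rx": 0, "ry": 0, "rz": 0}
    - {"x": -65, "y": -7, "z": 0, "rx": 0, "ry": 0, "rz": 0}
    - {"x": -105, "y": -12, "z": 0, "rx": 0, "ry": 0, "rz": 0}
    - {"x": -145, "y": -16, "z": 0, "rx": 0, "ry": 0, "rz": 0}
    - {"x": -185, "y": -21, "z": 0, "rx": 0, "ry": 0, "rz": 0}
    - {"x": -225, "y": -25, "z": 0, "rx": 0, "ry": 0, "rz": 0}
    - {"x": -260, "y": -29, "z": 0, "rx": 0, "ry": 0, "rz": 0}
  grip: 0.2

```text
time: 15.83
ee_pos: [0.541, -0.2501, 0.1475]
orientation: [0.763, 0.646, -0.001, -0.002]
force: [1.9, 1.3, 0.3]
grip_width: 0.0515
gripper_force: 0.0
```

Call:
send_rows:
  targets:
    - {"x": -35, "y": -4, "z": 0, "rx": 0, "ry": 0, "rz": 2}
    - {"x": -70, "y": -8, "z": 0, "rx": 0, "ry": 0, "rz": 4}
    - {"x": -105, "y": -12, "z": 5, "rx": 0, "ry": 0, "rz": 6.5}
    - {"x": -133, "y": -16, "z": 10, "rx": 0, "ry": 0, "rz": 6.5}
    - {"x": -141, "y": -17, "z": 10, "rx": 0, "ry": 0, "rz": 6.5}
    - {"x": -141, "y": -17, "z": 10, "rx": 0, "ry": 0, "rz": 6.5}
    - {"x": -141, "y": -17, "z": 10, "rx": 0, "ry": 0, "rz": 6.5}
    - {"x": -141, "y": -17, "z": 10, "rx": 0, "ry": 0, "rz": 6.5}

```text
time: 16.5
ee_pos: [0.5036, -0.3831, 0.1397]
orientation: [0.798, 0.603, 0.0, -0.001]
force: [0.2, 0.1, 0.3]
grip_width: 0.0514
gripper_force: 0.0
```

```bash
python3 - <<'E'
from h import *
print(pose()[0],th()); wtiles()
go(.5035,-.3845,.002,74)
E
```

```text
[ 0.5036289  -0.38314602  0.1397292 ] 74.11378195324374
0.06 [ 0.5032 -0.3838  0.0706] (array([ 502.8, -385. ]), array([37.6, 11.4]), 74.2) 608 [204. 174. 149.] press [-0.0022 -0.5006]
0.06 [ 0.4085 -0.3702  0.0697] (array([ 406.6, -371.4]), array([38.7, 12.9]), 47.6) 577 [192. 105.  38.] press [-0.0993 -0.5031]
0.06 [ 0.4302 -0.4668  0.0702] (array([ 428.8, -468.6]), array([38.5, 12.8]), 63.6) 393 [197. 105.  36.] press [-0.0614 -0.5953]
0.06 [ 0.5178 -0.5178  0.0687] (array([ 519.7, -519.3]), array([25.9, 12.9]), 32.0) 297 [184.  99.  33.] press [ 0.0366 -0.6303]
0.06 [ 0.0536 -0.5064  0.0604] (array([  56. , -511.8]), array([227.6,  67.4]), 41.6) 565 [121. 104.  77.] press [-0.4219 -0.6994]
0.06 [ 0.1473 -0.4721  0.0604] (array([ 144.6, -474.9]), array([58.7, 25.4]), 42.4) 125 [193. 166. 120.] press [-0.3407 -0.6484]
0.06 [ 0.1693 -0.4809  0.0604] (array([ 162.8, -484.7]), array([62.1, 22.1]), 33.6) 112 [191. 164. 119.] press [-0.3211 -0.6551]
0.08 [ 0.779  -0.5602  0.0865] (array([ 781.7, -559.6]), array([15.8,  5. ]), 16.2) 69 [41. 68. 41.] press [ 0.3017 -0.6268]
shift [-1.600e+00  1.000e-01  1.382e+02] rz 0.2
```

Call:
send_rows:
  targets:
    - {"x": -2, "y": 0, "z": 30, "rx": 0, "ry": 0, "rz": 0}
    - {"x": -2, "y": 0, "z": 60, "rx": 0, "ry": 0, "rz": 0}
    - {"x": -2, "y": 0, "z": 85, "rx": 0, "ry": 0, "rz": 0}
    - {"x": -2, "y": 0, "z": 108, "rx": 0, "ry": 0, "rz": 0}
    - {"x": -2, "y": 0, "z": 126, "rx": 0, "ry": 0, "rz": 0}
    - {"x": -2, "y": 0, "z": 136, "rx": 0, "ry": 0, "rz": 0}
    - {"x": -2, "y": 0, "z": 136, "rx": 0, "ry": 0, "rz": 0}
    - {"x": -2, "y": 0, "z": 136, "rx": 0, "ry": 0, "rz": 0}

```text
time: 17.22
ee_pos: [0.5033, -0.3859, 0.0048]
orientation: [0.798, 0.603, 0.0, 0.0]
force: [0.6, 0.3, 0.1]
grip_width: 0.0513
gripper_force: 0.0
```

Call:
send_rows:
  targets:
    - {"x": 0, "y": 0, "z": 0, "rx": 0, "ry": 0, "rz": 0}
    - {"x": 0, "y": 0, "z": 0, "rx": 0, "ry": 0, "rz": 0}
    - {"x": 0, "y": 0, "z": 0, "rx": 0, "ry": 0, "rz": 0}
    - {"x": 0, "y": 0, "z": 0, "rx": 0, "ry": 0, "rz": 0}
    - {"x": 0, "y": 0, "z": 0, "rx": 0, "ry": 0, "rz": 0}
    - {"x": 0, "y": 0, "z": 0, "rx": 0, "ry": 0, "rz": 0}
  grip: -1

```text
time: 17.72
ee_pos: [0.5035, -0.3874, 0.0061]
orientation: [0.799, 0.602, 0.0, 0.001]
force: [0.1, -0.1, 5.5]
grip_width: 0.0109
gripper_force: 61.2
```

Call:
send_rows:
  targets:
    - {"x": 0, "y": 0, "z": -10, "rx": 0, "ry": 0, "rz": 0}
    - {"x": 0, "y": 0, "z": -40, "rx": 0, "ry": 0, "rz": 0}
    - {"x": 0, "y": 0, "z": -80, "rx": 0, "ry": 0, "rz": 0}
    - {"x": 0, "y": 0, "z": -115, "rx": 0, "ry": 0, "rz": 0}
    - {"x": 0, "y": 0, "z": -135, "rx": 0, "ry": 0, "rz": 0}
    - {"x": 0, "y": 0, "z": -135, "rx": 0, "ry": 0, "rz": 0}

```text
time: 18.22
ee_pos: [0.5051, -0.3889, 0.147]
orientation: [0.798, 0.602, 0.001, 0.006]
force: [0.9, -0.1, -0.5]
grip_width: 0.0109
gripper_force: 60.4
```

```bash
python3 - <<'E'
from h import *
print(pose()[0],th()); go(*pr(.0442,-.0495),.132,80.5)
E
```

```text
[ 0.50507175 -0.38894935  0.14696593] 74.02581584841593
shift [456.7  -8.2  12.3] rz -6.5
```

Call:
send_rows:
  targets:
    - {"x": 25, "y": 0, "z": 0, "rx": 0, "ry": 0, "rz": 0}
    - {"x": 65, "y": -1, "z": 0, "rx": 0, "ry": 0, "rz": 0}
    - {"x": 105, "y": -2, "z": 0, "rx": 0, "ry": 0, "rz": 0}
    - {"x": 145, "y": -3, "z": 0, "rx": 0, "ry": 0, "rz": 0}
    - {"x": 185, "y": -3, "z": 0, "rx": 0, "ry": 0, "rz": 0}
    - {"x": 225, "y": -4, "z": 0, "rx": 0, "ry": 0, "rz": 0}
    - {"x": 265, "y": -5, "z": 0, "rx": 0, "ry": 0, "rz": 0}
    - {"x": 300, "y": -5, "z": 0, "rx": 0, "ry": 0, "rz": 0}

```text
time: 18.88
ee_pos: [0.5794, -0.094, 0.1374]
orientation: [0.798, 0.602, -0.001, -0.002]
force: [0.7, -0.5, -1.5]
grip_width: 0.011
gripper_force: 60.4
```

Call:
send_rows:
  targets:
    - {"x": 35, "y": -1, "z": 0, "rx": 0, "ry": 0, "rz": -2}
    - {"x": 70, "y": -1, "z": 0, "rx": 0, "ry": 0, "rz": -4}
    - {"x": 105, "y": -2, "z": 0, "rx": 0, "ry": 0, "rz": -6}
    - {"x": 135, "y": -3, "z": 5, "rx": 0, "ry": 0, "rz": -6.5}
    - {"x": 155, "y": -3, "z": 10, "rx": 0, "ry": 0, "rz": -6.5}
    - {"x": 156, "y": -3, "z": 20, "rx": 0, "ry": 0, "rz": -6.5}
    - {"x": 156, "y": -3, "z": 40, "rx": 0, "ry": 0, "rz": -6.5}
    - {"x": 156, "y": -3, "z": 45, "rx": 0, "ry": 0, "rz": -6.5}

```text
time: 19.55
ee_pos: [0.6174, 0.0538, 0.089]
orientation: [0.763, 0.647, -0.004, -0.003]
force: [-0.9, -0.6, -2.1]
grip_width: 0.0111
gripper_force: 60.4
```

Call:
send_rows:
  targets:
    - {"x": 0, "y": 0, "z": 0, "rx": 0, "ry": 0, "rz": 0}
    - {"x": 0, "y": 0, "z": 0, "rx": 0, "ry": 0, "rz": 0}
    - {"x": 0, "y": 0, "z": 0, "rx": 0, "ry": 0, "rz": 0}
    - {"x": 0, "y": 0, "z": 0, "rx": 0, "ry": 0, "rz": 0}

```text
time: 19.88
ee_pos: [0.6212, 0.0533, 0.0958]
orientation: [0.763, 0.646, 0.001, 0.001]
force: [-0.2, -0.5, -1.2]
grip_width: 0.0109
gripper_force: 60.4
```

```bash
python3 - <<'E'
from h import *
place(2); print(state()['force'])
E
```

```text
pos [0.6212 0.0533 0.0958] th 80.48 held centre tool mm [ 1.9 -0.9  0. ] width 40.99244392866565 press [ 0.0413 -0.0469]
correct [-0.6  2.9  0. ] down to .0205 75.26705132524815
[-0.00745011  0.1125381  -1.42358514]
```

Call:
send_rows:
  targets:
    - {"x": -0.5, "y": 2.5, "z": 15, "rx": 0, "ry": 0, "rz": 0}
    - {"x": -0.5, "y": 2.5, "z": 30, "rx": 0, "ry": 0, "rz": 0}
    - {"x": -0.5, "y": 2.5, "z": 36, "rx": 0, "ry": 0, "rz": 0}
    - {"x": -0.5, "y": 2.5, "z": 36, "rx": 0, "ry": 0, "rz": 0}
    - {"x": -0.5, "y": 2.5, "z": 36, "rx": 0, "ry": 0, "rz": 0}
    - {"x": -0.5, "y": 2.5, "z": 36, "rx": 0, "ry": 0, "rz": 0}
    - {"x": -0.5, "y": 2.5, "z": 36, "rx": 0, "ry": 0, "rz": 0}

```text
time: 20.52
ee_pos: [0.6237, 0.053, 0.0599]
orientation: [0.763, 0.646, 0.001, 0.001]
force: [-0.5, 0.7, -1.3]
grip_width: 0.0114
gripper_force: 60.4
```

```bash
python3 - <<'E'
from h import *
place(2); print(state()['force'])
E
```

```text
pos [0.6237 0.053  0.0599] th 80.53 held centre tool mm [ 1.9 -0.7  0. ] width 41.503025634884494 press [ 0.0441 -0.0467]
correct [-0.8  0.1 -0. ] down to .0205 39.373311555176485
[-0.64837632  0.13898246 -0.1617175 ]
```

Call:
send_rows:
  targets:
    - {"x": 0, "y": 0, "z": 10, "rx": 0, "ry": 0, "rz": 0}
    - {"x": 0, "y": 0, "z": 20, "rx": 0, "ry": 0, "rz": 0}
    - {"x": 0, "y": 0, "z": 30, "rx": 0, "ry": 0, "rz": 0}
    - {"x": 0, "y": 0, "z": 36, "rx": 0, "ry": 0, "rz": 0}
    - {"x": 0, "y": 0, "z": 38, "rx": 0, "ry": 0, "rz": 0}
    - {"x": 0, "y": 0, "z": 38, "rx": 0, "ry": 0, "rz": 0}
    - {"x": 0, "y": 0, "z": 38, "rx": 0, "ry": 0, "rz": 0}

```text
time: 21.15
ee_pos: [0.6221, 0.0532, 0.0245]
orientation: [0.763, 0.646, -0.0, -0.0]
force: [-10.0, 0.7, 18.5]
grip_width: 0.011
gripper_force: 63.7
```

Call:
send_rows:
  targets:
    - {"x": 0, "y": 0, "z": 0, "rx": 0, "ry": 0, "rz": 0}
    - {"x": 0, "y": 0, "z": 0, "rx": 0, "ry": 0, "rz": 0}
    - {"x": 0, "y": 0, "z": 0, "rx": 0, "ry": 0, "rz": 0}
    - {"x": 0, "y": 0, "z": -5, "rx": 0, "ry": 0, "rz": 0}
    - {"x": 0, "y": 0, "z": -25, "rx": 0, "ry": 0, "rz": 0}
    - {"x": 0, "y": 0, "z": -60, "rx": 0, "ry": 0, "rz": 0}
    - {"x": 0, "y": 0, "z": -90, "rx": 0, "ry": 0, "rz": 0}
    - {"x": 0, "y": 0, "z": -100, "rx": 0, "ry": 0, "rz": 0}
  grip: -0.2

```text
time: 21.82
ee_pos: [0.6256, 0.053, 0.126]
orientation: [0.763, 0.646, 0.003, 0.003]
force: [0.9, 0.7, 0.4]
grip_width: 0.0345
gripper_force: 0.0
```

Call:
send_rows:
  targets:
    - {"x": -35, "y": 0, "z": 0, "rx": 0, "ry": 0, "rz": 0}
    - {"x": -75, "y": 0, "z": 0, "rx": 0, "ry": 0, "rz": 0}
    - {"x": -115, "y": 0, "z": 0, "rx": 0, "ry": 0, "rz": 0}
    - {"x": -145, "y": 0, "z": 0, "rx": 0, "ry": 0, "rz": 0}
    - {"x": -155, "y": 0, "z": 0, "rx": 0, "ry": 0, "rz": 0}
    - {"x": -155, "y": 0, "z": 0, "rx": 0, "ry": 0, "rz": 0}
    - {"x": -155, "y": 0, "z": 0, "rx": 0, "ry": 0, "rz": 0}
    - {"x": -155, "y": 0, "z": 0, "rx": 0, "ry": 0, "rz": 0}
  grip: 0.2

```text
time: 22.48
ee_pos: [0.5975, -0.0984, 0.12]
orientation: [0.763, 0.647, 0.0, -0.001]
force: [0.3, -0.7, -0.0]
grip_width: 0.0516
gripper_force: 0.0
```

```bash
python3 - <<'E'
from h import *
print(pose()[0],th(),topr(pose()[0][:2])); p,W=wtiles();save(p,'w7.png')
go(*pr(.0445,-.202),.006,80.5)
E
```

```text
[ 0.59747108 -0.09839181  0.11996228] 80.60319124096162 [ 0.0438662  -0.20232659]
0.06 [0.5225 0.0619 0.068 ] (array([520.5,  61.8]), array([14.7, 50.2]), 87.0) 603 [36. 42. 37.] press [-0.0585 -0.057 ]
0.06 [0.7107 0.0453 0.0658] (array([710.6,  45.4]), array([ 2.5, 13.7]), 74.6) 68 [60. 71. 55.] press [ 0.1317 -0.0418]
0.06 [0.6191 0.0361 0.0711] (array([619.1,  36.4]), array([ 2.5, 11.9]), 78.3) 109 [121. 107.  95.] press [ 0.043  -0.0658]
0.06 [ 0.5984 -0.0954  0.0762] (array([598.2, -97.3]), array([15. , 15.9]), 79.8) 429 [173.  58.  50.] press [ 0.0444 -0.2011]
0.06 [ 0.8669 -0.3042  0.0613] (array([ 868.7, -305. ]), array([91.6,  7.3]), 0.1) 132 [ 55. 126.  72.] press [ 0.3455 -0.3613]
0.06 [ 0.8667 -0.3031  0.074 ] (array([ 869.4, -303.2]), array([ 3.7, 90.1]), 90.0) 335 [ 52. 129.  73.] press [ 0.3459 -0.3594]
0.06 [ 0.6839 -0.27    0.0691] (array([ 687.6, -267.8]), array([37.9, 28.2]), 86.2) 396 [182. 189. 188.] press [ 0.1607 -0.3545]
0.08 [0.5211 0.0669 0.0883] (array([520.2,  68.1]), array([12.4, 51.3]), 71.3) 911 [52. 55. 51.] press [-0.0598 -0.0509]
0.08 [0.6197 0.0399 0.0883] (array([620.1,  40.7]), array([10.5, 11.9]), 79.9) 274 [191. 169. 148.] press [ 0.0432 -0.0614]
0.08 [0.6134 0.0048 0.0892] (array([613.5,   5.4]), array([38.1, 11.7]), 79.0) 907 [207. 174. 148.] press [ 0.0425 -0.0973]
0.08 [ 0.606  -0.0431  0.0893] (array([606.2, -43.5]), array([37.5, 11.9]), 80.3) 926 [204. 170. 142.] press [ 0.0434 -0.1467]
0.08 [ 0.8631 -0.303   0.0877] (array([ 866.8, -302.6]), array([78.9,  4.9]), 0.4) 412 [ 48. 126.  70.] press [ 0.3432 -0.3593]
shift [ -0.    0.7 114.1] rz 0.1
```

View pics/w7.png

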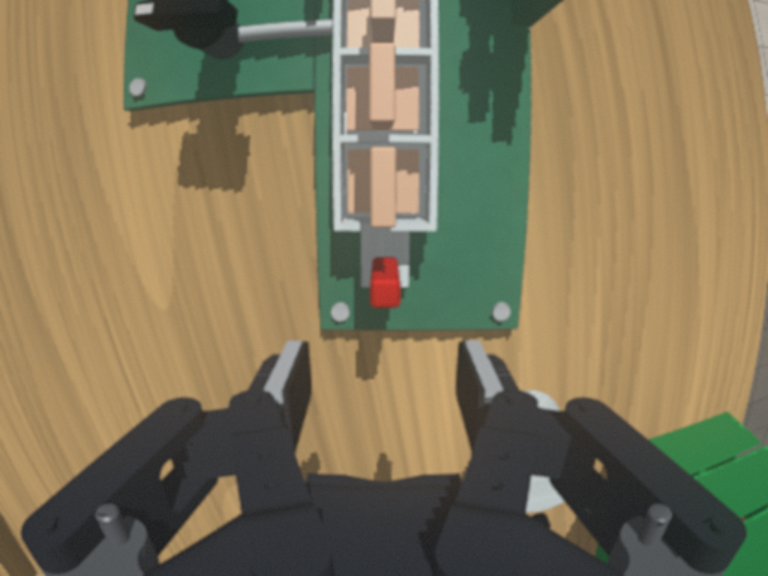

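Tiles stand in pockets 0–2 (stems at (383,190), (383,85) and (383,10)), and the red post at (385,285) lies between the fingers. Gripping the post.

Call:
send_rows:
  targets:
    - {"x": 0, "y": 0.5, "z": 30, "rx": 0, "ry": 0, "rz": 0}
    - {"x": 0, "y": 0.5, "z": 60, "rx": 0, "ry": 0, "rz": 0}
    - {"x": 0, "y": 0.5, "z": 85, "rx": 0, "ry": 0, "rz": 0}
    - {"x": 0, "y": 0.5, "z": 102, "rx": 0, "ry": 0, "rz": 0}
    - {"x": 0, "y": 0.5, "z": 112, "rx": 0, "ry": 0, "rz": 0}
    - {"x": 0, "y": 0.5, "z": 112, "rx": 0, "ry": 0, "rz": 0}
    - {"x": 0, "y": 0.5, "z": 112, "rx": 0, "ry": 0, "rz": 0}

```text
time: 23.12
ee_pos: [0.5982, -0.099, 0.0085]
orientation: [0.763, 0.647, -0.0, -0.0]
force: [0.4, 0.7, 0.4]
grip_width: 0.0514
gripper_force: 0.0
```

Call:
send_rows:
  targets:
    - {"x": 0, "y": 0, "z": 0, "rx": 0, "ry": 0, "rz": 0}
    - {"x": 0, "y": 0, "z": 0, "rx": 0, "ry": 0, "rz": 0}
    - {"x": 0, "y": 0, "z": 0, "rx": 0, "ry": 0, "rz": 0}
    - {"x": 0, "y": 0, "z": 0, "rx": 0, "ry": 0, "rz": 0}
    - {"x": 0, "y": 0, "z": 0, "rx": 0, "ry": 0, "rz": 0}
    - {"x": 0, "y": 0, "z": 0, "rx": 0, "ry": 0, "rz": 0}
  grip: -1

```text
time: 23.62
ee_pos: [0.5982, -0.1, 0.0105]
orientation: [0.763, 0.646, 0.0, 0.001]
force: [-3.3, 1.6, 5.8]
grip_width: 0.0151
gripper_force: 60.1
```

Call:
send_rows:
  targets:
    - {"x": 3, "y": 0, "z": 0, "rx": 0, "ry": 0, "rz": 0}
    - {"x": 10, "y": 0, "z": 0, "rx": 0, "ry": 0, "rz": 0}
    - {"x": 20, "y": 0, "z": 0, "rx": 0, "ry": 0, "rz": 0}
    - {"x": 32, "y": 0, "z": 0, "rx": 0, "ry": 0, "rz": 0}
    - {"x": 44, "y": 0, "z": 0, "rx": 0, "ry": 0, "rz": 0}
    - {"x": 54, "y": 0, "z": 0, "rx": 0, "ry": 0, "rz": 0}
    - {"x": 59, "y": 0, "z": 0, "rx": 0, "ry": 0, "rz": 0}
    - {"x": 60, "y": 0, "z": 0, "rx": 0, "ry": 0, "rz": 0}

```text
time: 24.28
ee_pos: [0.6082, -0.0404, 0.0105]
orientation: [0.763, 0.647, 0.0, 0.001]
force: [-4.6, -1.2, 5.3]
grip_width: 0.0153
gripper_force: 60.0
```

Call:
send_rows:
  targets:
    - {"x": 3, "y": 0, "z": 0, "rx": 0, "ry": 0, "rz": 0}
    - {"x": 10, "y": 0, "z": 0, "rx": 0, "ry": 0, "rz": 0}
    - {"x": 20, "y": 0, "z": 0, "rx": 0, "ry": 0, "rz": 0}
    - {"x": 32, "y": 0, "z": 0, "rx": 0, "ry": 0, "rz": 0}
    - {"x": 44, "y": 0, "z": 0, "rx": 0, "ry": 0, "rz": 0}
    - {"x": 54, "y": 0, "z": 0, "rx": 0, "ry": 0, "rz": 0}
    - {"x": 59, "y": 0, "z": 0, "rx": 0, "ry": 0, "rz": 0}
    - {"x": 60, "y": 0, "z": 0, "rx": 0, "ry": 0, "rz": 0}

```text
time: 24.95
ee_pos: [0.6182, 0.0189, 0.0105]
orientation: [0.763, 0.647, 0.0, 0.001]
force: [-2.1, -1.0, 5.8]
grip_width: 0.0154
gripper_force: 60.1
```

```bash
python3 - <<'E'
from h import *
s=state();print(s['ee_pos'],s['force'],s['grip_width'],th(),topr(s['ee_pos'][:2]))
E
```

```text
[0.61816362 0.01891934 0.01051822] [-2.14019301 -1.03917915  5.83774664] 0.015416579390651702 80.57230159328074 [ 0.04491303 -0.08320904]
```

Call:
send_rows:
  targets:
    - {"x": 3, "y": 0, "z": 0, "rx": 0, "ry": 0, "rz": 0}
    - {"x": 6, "y": 0, "z": 0, "rx": 0, "ry": 0, "rz": 0}
    - {"x": 9, "y": 0, "z": 0, "rx": 0, "ry": 0, "rz": 0}
    - {"x": 12, "y": 0, "z": 0, "rx": 0, "ry": 0, "rz": 0}
    - {"x": 12, "y": 0, "z": 0, "rx": 0, "ry": 0, "rz": 0}

```text
time: 25.37
ee_pos: [0.6201, 0.0303, 0.0105]
orientation: [0.763, 0.646, 0.001, 0.001]
force: [-2.7, 0.3, 5.1]
grip_width: 0.0154
gripper_force: 60.0
```

Call:
send_rows:
  targets:
    - {"x": 2, "y": 0, "z": 0, "rx": 0, "ry": 0, "rz": 0}
    - {"x": 4, "y": 0, "z": 0, "rx": 0, "ry": 0, "rz": 0}
    - {"x": 6, "y": 0, "z": 0, "rx": 0, "ry": 0, "rz": 0}
    - {"x": 8, "y": 0, "z": 0, "rx": 0, "ry": 0, "rz": 0}
    - {"x": 8, "y": 0, "z": 0, "rx": 0, "ry": 0, "rz": 0}

```text
time: 25.78
ee_pos: [0.62, 0.0302, 0.0106]
orientation: [0.764, 0.646, -0.005, 0.004]
force: [-7.7, -17.5, 7.0]
grip_width: 0.0151
gripper_force: 60.5
```

Call:
send_rows:
  targets:
    - {"x": -3, "y": 0, "z": 0, "rx": 0, "ry": 0, "rz": 0}
    - {"x": -6, "y": 0, "z": 0, "rx": 0, "ry": 0, "rz": 0}
    - {"x": -6, "y": 0, "z": 0, "rx": 0, "ry": 0, "rz": 0}

```text
time: 26.03
ee_pos: [0.6201, 0.0305, 0.0105]
orientation: [0.763, 0.646, -0.0, 0.001]
force: [-3.2, -2.0, 5.0]
grip_width: 0.0151
gripper_force: 60.1
```

Call:
send_rows:
  targets:
    - {"x": 0, "y": 0, "z": 0, "rx": 0, "ry": 0, "rz": 0}
    - {"x": 0, "y": 0, "z": 0, "rx": 0, "ry": 0, "rz": 0}
    - {"x": 0, "y": 0, "z": 0, "rx": 0, "ry": 0, "rz": 0}
    - {"x": 0, "y": 0, "z": -5, "rx": 0, "ry": 0, "rz": 0}
    - {"x": 0, "y": 0, "z": -30, "rx": 0, "ry": 0, "rz": 0}
    - {"x": 0, "y": 0, "z": -65, "rx": 0, "ry": 0, "rz": 0}
    - {"x": 0, "y": 0, "z": -100, "rx": 0, "ry": 0, "rz": 0}
    - {"x": 0, "y": 0, "z": -130, "rx": 0, "ry": 0, "rz": 0}
  grip: -0.1

```text
time: 26.7
ee_pos: [0.6202, 0.0325, 0.141]
orientation: [0.763, 0.646, 0.001, 0.001]
force: [1.6, 0.3, -0.2]
grip_width: 0.0381
gripper_force: 0.0
```

```bash
python3 - <<'E'
from h import *
print(pose()[0],th()); p,W=wtiles()
go(.5202,.069,.14,164)
E
```

```text
[0.6202472  0.03247636 0.14095546] 80.5505428485745
0.06 [0.4942 0.2119 0.0622] (array([494.5, 211.8]), array([54.3, 21.8]), 76.3) 714 [84. 81. 76.] press [-0.1089  0.0866]
0.06 [0.6068 0.155  0.071 ] (array([607.3, 158.3]), array([84.2,  4.8]), 77.7) 328 [132. 134. 134.] press [0.0112 0.0525]
0.06 [0.641  0.1666 0.0698] (array([641.1, 166.6]), array([ 2. , 11.5]), 81.9) 86 [142. 124. 110.] press [0.0432 0.0662]
0.06 [0.5259 0.0751 0.0676] (array([524.5,  76.2]), array([14.9, 50.9]), 62.5) 469 [54. 61. 55.] press [-0.0569 -0.0422]
0.06 [0.6202 0.0347 0.0767] (array([619.9,  32.9]), array([15.7, 15.6]), 80.2) 376 [196.  67.  58.] press [ 0.0443 -0.0691]
0.08 [0.6039 0.1546 0.081 ] (array([604.2, 155.7]), array([77.5,  6.6]), 80.6) 607 [194. 199. 200.] press [0.0086 0.0494]
0.08 [0.6421 0.1743 0.0887] (array([642.2, 175.2]), array([18.7, 11.6]), 80.8) 383 [221. 202. 180.] press [0.0428 0.0749]
0.08 [0.7119 0.1637 0.0806] (array([712.3, 161. ]), array([38.3, 12. ]), 81.5) 231 [92. 99. 99.] press [0.1143 0.0725]
0.08 [0.6351 0.1356 0.0893] (array([635. , 136.2]), array([37.5, 11.4]), 80.5) 744 [229. 201. 171.] press [0.0422 0.0352]
0.08 [0.7029 0.106  0.0805] (array([703. , 106.8]), array([72.9, 12. ]), 80.5) 522 [91. 98. 97.] press [0.1141 0.0175]
0.08 [0.628  0.0875 0.0894] (array([627.9,  86.8]), array([36.6, 12.3]), 80.7) 752 [226. 196. 163.] press [ 0.0433 -0.0147]
0.08 [0.6964 0.063  0.0805] (array([696.1,  61.8]), array([17.5, 11.2]), 88.6) 120 [91. 97. 95.] press [ 0.1147 -0.0281]
0.08 [0.5226 0.0702 0.0887] (array([519.9,  69.8]), array([12.9, 51.5]), 74.4) 865 [72. 76. 70.] press [-0.0604 -0.0492]
shift [  19.1 -108.5    7.6] rz -83.4
```

Call:
send_rows:
  targets:
    - {"x": 3, "y": -18, "z": 0, "rx": 0, "ry": 0, "rz": -6}
    - {"x": 6, "y": -36, "z": 0, "rx": 0, "ry": 0, "rz": -12}
    - {"x": 9, "y": -54, "z": 0, "rx": 0, "ry": 0, "rz": -18}
    - {"x": 12, "y": -72, "z": 0, "rx": 0, "ry": 0, "rz": -24}
    - {"x": 15, "y": -90, "z": 0, "rx": 0, "ry": 0, "rz": -30}
    - {"x": 18, "y": -102, "z": 0, "rx": 0, "ry": 0, "rz": -36}
    - {"x": 19.5, "y": -108.5, "z": 0, "rx": 0, "ry": 0, "rz": -42}

```text
time: 27.33
ee_pos: [0.5148, 0.0701, 0.1386]
orientation: [0.478, 0.878, 0.0, -0.0]
force: [0.8, -0.2, -0.2]
grip_width: 0.0386
gripper_force: 0.0
```

Call:
send_rows:
  targets:
    - {"x": 0, "y": 0, "z": 0, "rx": 0, "ry": 0, "rz": -6}
    - {"x": 0, "y": 0, "z": 0, "rx": 0, "ry": 0, "rz": -12}
    - {"x": 0, "y": 0, "z": 0, "rx": 0, "ry": 0, "rz": -18}
    - {"x": 0, "y": 0, "z": 0, "rx": 0, "ry": 0, "rz": -24}
    - {"x": 0, "y": 0, "z": 0, "rx": 0, "ry": 0, "rz": -30}
    - {"x": 0, "y": 0, "z": 0, "rx": 0, "ry": 0, "rz": -36}
    - {"x": 0, "y": 0, "z": 0, "rx": 0, "ry": 0, "rz": -41.5}
    - {"x": 0, "y": 0, "z": 0, "rx": 0, "ry": 0, "rz": -41.5}
  grip: 0

```text
time: 28.0
ee_pos: [0.5161, 0.0695, 0.1385]
orientation: [0.138, 0.99, 0.0, 0.0]
force: [-0.2, 0.1, -0.5]
grip_width: 0.0425
gripper_force: 0.0
```

Call:
send_rows:
  targets:
    - {"x": 0, "y": 0, "z": 0, "rx": 0, "ry": 0, "rz": 0}
    - {"x": 0, "y": 0, "z": 0, "rx": 0, "ry": 0, "rz": 0}
    - {"x": 0, "y": 0, "z": 0, "rx": 0, "ry": 0, "rz": 0}
    - {"x": 0, "y": 0, "z": 0, "rx": 0, "ry": 0, "rz": 0}

```text
time: 28.33
ee_pos: [0.5161, 0.0693, 0.1384]
orientation: [0.139, 0.99, -0.0, 0.0]
force: [-0.5, -0.6, 0.5]
grip_width: 0.0426
gripper_force: 0.0
```

```bash
python3 - <<'E'
from h import *
print(pose()[0],th(),state()['joint_positions']); p,W=wtiles();save(p,'w8.png')
go(.5201,.0695,.03,164)
E
```

```text
[0.51607968 0.06933993 0.13839705] 163.98352640159246 [ 2.47099812e-02  4.17182495e-02  1.53791416e+00 -9.01873219e-05
  1.56190829e+00 -1.26654534e+00]
0.06 [0.4254 0.373  0.069 ] (array([425.8, 378.6]), array([24.8, 74.9]), 75.5) 684 [130. 108.  91.] press [-0.2042  0.2398]
0.06 [0.4939 0.2185 0.0621] (array([495.2, 221. ]), array([72.4, 20.1]), 80.9) 1101 [98. 98. 93.] press [-0.1097  0.0958]
0.06 [0.5166 0.0605 0.062 ] (array([516.2,  59.8]), array([ 8.1, 25.5]), 73.7) 216 [50. 59. 51.] press [-0.0624 -0.0597]
0.06 [0.5222 0.0799 0.0619] (array([522.6,  80.6]), array([ 7.3, 25.4]), 74.6) 180 [56. 73. 65.] press [-0.0595 -0.0381]
0.06 [0.639  0.1917 0.0697] (array([638.7, 189.8]), array([29.5,  2.4]), 78.9) 223 [145. 126. 112.] press [0.037  0.0887]
0.06 [0.6311 0.1463 0.064 ] (array([630.7, 145.1]), array([18. ,  1.8]), 78.9) 62 [131. 111.  96.] press [0.0365 0.0433]
0.06 [0.6201 0.0769 0.0703] (array([621. ,  74.7]), array([ 8. , 18.7]), 19.3) 168 [135. 114.  97.] press [ 0.0385 -0.0277]
0.06 [0.6157 0.0335 0.0741] (array([619.2,  32.5]), array([16.8, 17. ]), 82.7) 354 [165.  62
[... 224 characters left out ...]
91.8]), 1.4) 76 [55. 94. 61.] press [ 0.292  -0.5854]
0.08 [0.5173 0.0706 0.0894] (array([519.1,  70. ]), array([12. , 51.7]), 74.2) 919 [76. 84. 80.] press [-0.0612 -0.0492]
0.08 [0.6088 0.1874 0.0809] (array([609.7, 193.2]), array([146.6,   7.3]), 80.5) 615 [203. 207. 206.] press [0.0078 0.0873]
0.08 [0.6419 0.1952 0.087 ] (array([641.8, 195. ]), array([22.4, 11.9]), 52.5) 186 [196. 176. 156.] press [0.0392 0.0944]
0.08 [0.6236 0.0764 0.0874] (array([625.6,  77.4]), array([18.8, 12.8]), 81.1) 263 [193. 166. 138.] press [ 0.0426 -0.0243]
0.08 [0.7236 0.1395 0.0855] (array([726.1, 139.3]), array([32.4, 15.1]), 80.8) 203 [ 75. 119.  96.] press [0.1315 0.0533]
shift [ -3.8   1.3 108.4] rz -0.0
```

View pics/w8.png

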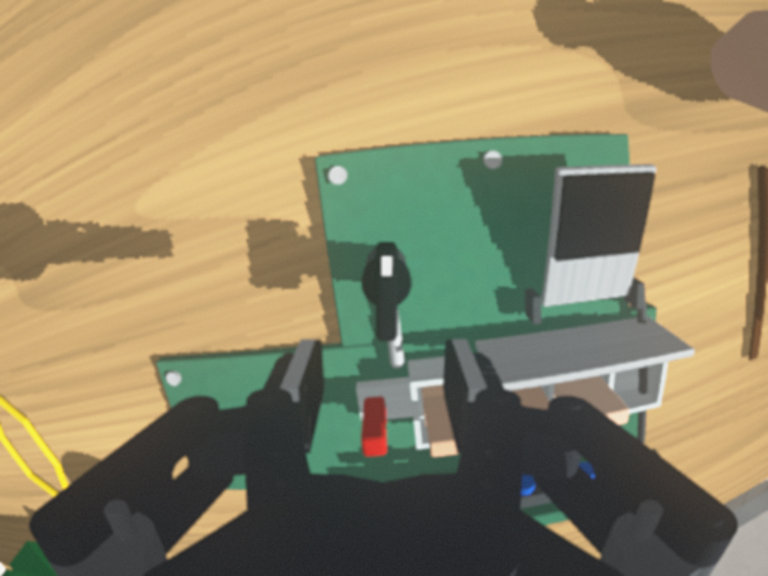

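The knob wing at (388,290) lies along the tool's x, ready to be pinched. The pedal tread is at (605,215). Descending on the knob.

Call:
send_rows:
  targets:
    - {"x": -3, "y": 1.5, "z": 30, "rx": 0, "ry": 0, "rz": 0}
    - {"x": -3, "y": 1.5, "z": 60, "rx": 0, "ry": 0, "rz": 0}
    - {"x": -3, "y": 1.5, "z": 85, "rx": 0, "ry": 0, "rz": 0}
    - {"x": -3, "y": 1.5, "z": 102, "rx": 0, "ry": 0, "rz": 0}
    - {"x": -3, "y": 1.5, "z": 109, "rx": 0, "ry": 0, "rz": 0}
    - {"x": -3, "y": 1.5, "z": 109, "rx": 0, "ry": 0, "rz": 0}
    - {"x": -3, "y": 1.5, "z": 109, "rx": 0, "ry": 0, "rz": 0}

```text
time: 28.97
ee_pos: [0.5198, 0.0699, 0.03]
orientation: [0.139, 0.99, 0.0, 0.0]
force: [-0.7, -0.2, 1.0]
grip_width: 0.0429
gripper_force: 0.0
```

Call:
send_rows:
  targets:
    - {"x": 0, "y": 0, "z": 0, "rx": 0, "ry": 0, "rz": 0}
    - {"x": 0, "y": 0, "z": 0, "rx": 0, "ry": 0, "rz": 0}
    - {"x": 0, "y": 0, "z": 0, "rx": 0, "ry": 0, "rz": 0}
    - {"x": 0, "y": 0, "z": 0, "rx": 0, "ry": 0, "rz": 0}
    - {"x": 0, "y": 0, "z": 0, "rx": 0, "ry": 0, "rz": 0}
  grip: -1

```text
time: 29.38
ee_pos: [0.5207, 0.0699, 0.0313]
orientation: [0.139, 0.99, 0.0, 0.002]
force: [-1.2, -0.5, 5.1]
grip_width: 0.0108
gripper_force: 59.6
```

Call:
send_rows:
  targets:
    - {"x": 0, "y": 0, "z": 0, "rx": 0, "ry": 0, "rz": 4}
    - {"x": 0, "y": 0, "z": 0, "rx": 0, "ry": 0, "rz": 9}
    - {"x": 0, "y": 0, "z": 0, "rx": 0, "ry": 0, "rz": 14}
    - {"x": 0, "y": 0, "z": 0, "rx": 0, "ry": 0, "rz": 19}
    - {"x": 0, "y": 0, "z": 0, "rx": 0, "ry": 0, "rz": 24}
    - {"x": 0, "y": 0, "z": 0, "rx": 0, "ry": 0, "rz": 28}
    - {"x": 0, "y": 0, "z": 0, "rx": 0, "ry": 0, "rz": 30}
    - {"x": 0, "y": 0, "z": 0, "rx": 0, "ry": 0, "rz": 30}

```text
time: 30.05
ee_pos: [0.5206, 0.0696, 0.0313]
orientation: [0.391, 0.92, 0.0, 0.002]
force: [-0.9, -1.6, 6.3]
grip_width: 0.0106
gripper_force: 59.9
```

```bash
python3 - <<'E'
from h import *
s=state();print(s['ee_pos'],s['force'],s['torque'],s['grip_width'],s['gripper_force'],th())
E
```

```text
[0.52056212 0.06963907 0.03132693] [-0.88929311 -1.61740955  6.3455508 ] [-0.19827826  0.16973064 -0.09702822] 0.01064725279716921 59.850465059280396 133.9523493940605
```

Call:
send_rows:
  targets:
    - {"x": 0, "y": 0, "z": 0, "rx": 0, "ry": 0, "rz": 5}
    - {"x": 0, "y": 0, "z": 0, "rx": 0, "ry": 0, "rz": 10}
    - {"x": 0, "y": 0, "z": 0, "rx": 0, "ry": 0, "rz": 15}
    - {"x": 0, "y": 0, "z": 0, "rx": 0, "ry": 0, "rz": 20}
    - {"x": 0, "y": 0, "z": 0, "rx": 0, "ry": 0, "rz": 25}
    - {"x": 0, "y": 0, "z": 0, "rx": 0, "ry": 0, "rz": 30}
    - {"x": 0, "y": 0, "z": 0, "rx": 0, "ry": 0, "rz": 35}
    - {"x": 0, "y": 0, "z": 0, "rx": 0, "ry": 0, "rz": 38}

```text
time: 30.72
ee_pos: [0.5203, 0.0695, 0.0314]
orientation: [0.67, 0.742, 0.001, 0.001]
force: [-1.0, -0.7, 7.1]
grip_width: 0.0107
gripper_force: 59.9
```

Call:
send_rows:
  targets:
    - {"x": 0, "y": 0, "z": 0, "rx": 0, "ry": 0, "rz": 2}
    - {"x": 0, "y": 0, "z": 0, "rx": 0, "ry": 0, "rz": 4}
    - {"x": 0, "y": 0, "z": 0, "rx": 0, "ry": 0, "rz": 6}
    - {"x": 0, "y": 0, "z": 0, "rx": 0, "ry": 0, "rz": 8}
    - {"x": 0, "y": 0, "z": 0, "rx": 0, "ry": 0, "rz": 9}
    - {"x": 0, "y": 0, "z": 0, "rx": 0, "ry": 0, "rz": 9}

```text
time: 31.22
ee_pos: [0.5203, 0.0695, 0.0314]
orientation: [0.724, 0.69, 0.0, 0.001]
force: [-1.6, -1.4, 5.8]
grip_width: 0.0106
gripper_force: 66.0
```

```bash
python3 - <<'E'
from h import *
s=state();print(s['ee_pos'],s['force'],s['torque'],s['grip_width'],s['gripper_force'],th())
E
```

```text
[0.52025696 0.06948281 0.03135714] [-1.56508943 -1.37292328  5.79143169] [-0.2708072   0.36614577  1.24596447] 0.010581460204722268 66.01478219032288 87.2137483952239
```

Call:
send_rows:
  targets:
    - {"x": 0, "y": 0, "z": 0, "rx": 0, "ry": 0, "rz": 0}
    - {"x": 0, "y": 0, "z": 0, "rx": 0, "ry": 0, "rz": 0}
    - {"x": 0, "y": 0, "z": 0, "rx": 0, "ry": 0, "rz": 0}
    - {"x": 0, "y": 0, "z": -5, "rx": 0, "ry": 0, "rz": 0}
    - {"x": 0, "y": 0, "z": -35, "rx": 0, "ry": 0, "rz": 0}
    - {"x": 0, "y": 0, "z": -70, "rx": 0, "ry": 0, "rz": 0}
    - {"x": 0, "y": 0, "z": -100, "rx": 0, "ry": 0, "rz": 0}
    - {"x": 0, "y": 0, "z": -110, "rx": 0, "ry": 0, "rz": 0}
  grip: 0

```text
time: 31.88
ee_pos: [0.5222, 0.07, 0.1453]
orientation: [0.725, 0.688, 0.003, 0.003]
force: [0.6, 0.3, 0.7]
grip_width: 0.0429
gripper_force: 0.0
```

Call:
send_rows:
  targets:
    - {"x": 15, "y": 0, "z": 0, "rx": 0, "ry": 0, "rz": 0}
    - {"x": 40, "y": 0, "z": 0, "rx": 0, "ry": 0, "rz": 0}
    - {"x": 65, "y": -5, "z": 0, "rx": 0, "ry": 0, "rz": 0}
    - {"x": 80, "y": -5, "z": 0, "rx": 0, "ry": 0, "rz": 0}
    - {"x": 80, "y": -5, "z": 0, "rx": 0, "ry": 0, "rz": 0}
    - {"x": 80, "y": -5, "z": 0, "rx": 0, "ry": 0, "rz": 0}
    - {"x": 80, "y": -5, "z": 0, "rx": 0, "ry": 0, "rz": 0}
    - {"x": 80, "y": -5, "z": 0, "rx": 0, "ry": 0, "rz": 0}
  grip: -1

```text
time: 32.55
ee_pos: [0.5185, 0.1491, 0.139]
orientation: [0.726, 0.688, -0.0, 0.0]
force: [0.1, 0.0, 0.6]
grip_width: -0.0002
gripper_force: 0.0
```

```bash
python3 - <<'E'
from h import *
print(pose()[0],th());pos,R=pose();p=camera('wrist');save(p,'w9.png');W=wworld(p,pos,R);C=p['color'].astype(int)
P=topr(W[...,:2].reshape(-1,2)).reshape(W.shape[:2]+(2,))
m=(W[...,2]>.085)&(W[...,2]<.095)&(P[...,0]<-.02)&(P[...,1]<0)
if m.sum()>20: print('knob',rect(W[m]),m.sum())
for m in masks_of('pedal_pad',p)[:2]:
    Q=W[m['pixels']];q=P[m['pixels']];ok=(Q[:,2]>.025)&(Q[:,2]<.075);Q,q=Q[ok],q[ok]
    print(m['score'],m['box'],rect(q),len(q),'range',np.percentile(q,[2,98],axis=0).round(4))
    A=np.c_[q,np.ones(len(q))];c=np.linalg.lstsq(A,Q[:,2],rcond=None)[0];print('plane',c)
    x0=np.percentile(q[:,0],1);ym=np.percentile(q[:,1],[2,98]).mean()
    x=x0+.019;t=pr(x,ym);print('pad press',x,ym,'world',t,'z',c@[x,ym,1])
    go(*t,.1,th())
E
```

```text
[0.51846981 0.14912833 0.13904028] 86.96474440967795
0.98 [266.8, 109.7, 112.2, 91.4] (array([-69.8,  95.6]), array([100.3,  72.6]), 0.1) 8222 range [[-0.1172  0.0614]
 [-0.0227  0.1298]]
plane [-0.40884776 -0.00113328  0.01811401]
pad press -0.09905942528081135 0.09560296651109926 world [0.50567816 0.21904135] z 0.05850588610228792
shift [ 69.1 -16.6  39.2] rz -0.0
```

View pics/w9.png

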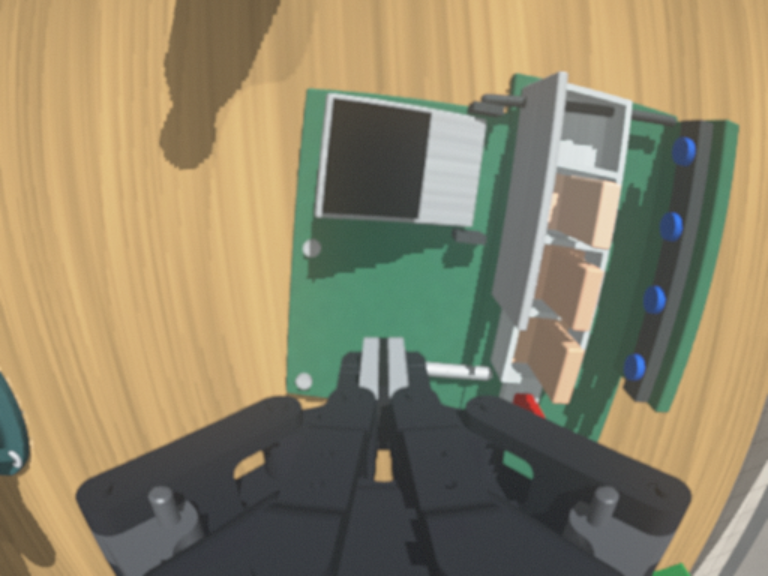

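The picture shows the pedal plate at (325–485, 95–225) with its black tread on the near side, and tiles standing opposite the blue pads. Moving over the tread with shut fingers.

Call:
send_rows:
  targets:
    - {"x": 25, "y": -6, "z": 0, "rx": 0, "ry": 0, "rz": 0}
    - {"x": 55, "y": -13, "z": 0, "rx": 0, "ry": 0, "rz": 0}
    - {"x": 69, "y": -16.5, "z": 20, "rx": 0, "ry": 0, "rz": 0}
    - {"x": 69, "y": -16.5, "z": 50, "rx": 0, "ry": 0, "rz": 0}
    - {"x": 69, "y": -16.5, "z": 80, "rx": 0, "ry": 0, "rz": 0}
    - {"x": 69, "y": -16.5, "z": 100, "rx": 0, "ry": 0, "rz": 0}
    - {"x": 69, "y": -16.5, "z": 105, "rx": 0, "ry": 0, "rz": 0}
    - {"x": 69, "y": -16.5, "z": 105, "rx": 0, "ry": 0, "rz": 0}

```text
time: 33.32
ee_pos: [0.5042, 0.2188, 0.0323]
orientation: [0.725, 0.688, -0.002, -0.001]
force: [0.6, 0.1, 0.2]
grip_width: -0.0002
gripper_force: 0.0
```

Call:
send_rows:
  targets:
    - {"x": 0, "y": 0, "z": 5, "rx": 0, "ry": 0, "rz": 0}
    - {"x": 0, "y": 0, "z": 10, "rx": 0, "ry": 0, "rz": 0}
    - {"x": 0, "y": 0, "z": 15, "rx": 0, "ry": 0, "rz": 0}
    - {"x": 0, "y": 0, "z": 20, "rx": 0, "ry": 0, "rz": 0}
    - {"x": 0, "y": 0, "z": 20, "rx": 0, "ry": 0, "rz": 0}

```text
time: 33.73
ee_pos: [0.5071, 0.2206, 0.0164]
orientation: [0.725, 0.688, 0.002, 0.001]
force: [-1.2, -0.6, 6.5]
grip_width: 0.0
gripper_force: 3.2
```

```bash
python3 - <<'E'
from h import *
s=state();print(s['ee_pos'],s['force'],topr(s['ee_pos'][:2]))
E
```

```text
[0.50705367 0.22056219 0.01641193] [-1.20551509 -0.63270315  6.47674331] [-0.09795378  0.09732997]
```

Call:
send_rows:
  targets:
    - {"x": 0, "y": 0, "z": 5, "rx": 0, "ry": 0, "rz": 0}
    - {"x": 0, "y": 0, "z": 11, "rx": 0, "ry": 0, "rz": 0}
    - {"x": 0, "y": 0, "z": 17, "rx": 0, "ry": 0, "rz": 0}
    - {"x": 0, "y": 0, "z": 23, "rx": 0, "ry": 0, "rz": 0}
    - {"x": 0, "y": 0, "z": 28, "rx": 0, "ry": 0, "rz": 0}
    - {"x": 0, "y": 0, "z": 28, "rx": 0, "ry": 0, "rz": 0}

```text
time: 34.23
ee_pos: [0.5059, 0.2213, -0.0023]
orientation: [0.725, 0.689, 0.001, -0.0]
force: [-22.9, -4.3, 47.4]
grip_width: -0.0
gripper_force: 23.2
```

Call:
send_rows:
  targets:
    - {"x": 0, "y": 0, "z": 3, "rx": 0, "ry": 0, "rz": 0}
    - {"x": 0, "y": 0, "z": 6, "rx": 0, "ry": 0, "rz": 0}
    - {"x": 0, "y": 0, "z": 9, "rx": 0, "ry": 0, "rz": 0}
    - {"x": 0, "y": 0, "z": 9, "rx": 0, "ry": 0, "rz": 0}
    - {"x": 0, "y": 0, "z": 9, "rx": 0, "ry": 0, "rz": 0}

```text
time: 34.65
ee_pos: [0.5062, 0.2214, -0.003]
orientation: [0.725, 0.689, 0.002, 0.0]
force: [-39.4, -10.5, 83.0]
grip_width: 0.0002
gripper_force: 41.3
```

Call:
send_rows:
  targets:
    - {"x": 0, "y": 0, "z": -8, "rx": 0, "ry": 0, "rz": 0}
    - {"x": 0, "y": 0, "z": -9, "rx": 0, "ry": 0, "rz": 0}
    - {"x": 0, "y": 0, "z": -9, "rx": 0, "ry": 0, "rz": 0}
    - {"x": 0, "y": 0, "z": -9, "rx": 0, "ry": 0, "rz": 0}
    - {"x": 0, "y": 0, "z": -9, "rx": 0, "ry": 0, "rz": 0}
    - {"x": 0, "y": 0, "z": -9, "rx": 0, "ry": 0, "rz": 0}
    - {"x": 0, "y": 0, "z": -9, "rx": 0, "ry": 0, "rz": 0}
    - {"x": 0, "y": 0, "z": -9, "rx": 0, "ry": 0, "rz": 0}

```text
time: 35.32
ee_pos: [0.5089, 0.2219, -0.0022]
orientation: [0.725, 0.689, 0.005, 0.001]
force: [-15.4, -3.0, 40.2]
grip_width: -0.0001
gripper_force: 20.2
```

Call:
send_rows:
  targets:
    - {"x": 0, "y": 0, "z": 0, "rx": 0, "ry": 0, "rz": 0}
    - {"x": 0, "y": 0, "z": 0, "rx": 0, "ry": 0, "rz": 0}
    - {"x": 0, "y": 0, "z": 0, "rx": 0, "ry": 0, "rz": 0}
    - {"x": 0, "y": 0, "z": 0, "rx": 0, "ry": 0, "rz": 0}
    - {"x": 0, "y": 0, "z": 0, "rx": 0, "ry": 0, "rz": 0}
    - {"x": 0, "y": 0, "z": 0, "rx": 0, "ry": 0, "rz": 0}
    - {"x": 0, "y": 0, "z": 0, "rx": 0, "ry": 0, "rz": 0}
    - {"x": 0, "y": 0, "z": 0, "rx": 0, "ry": 0, "rz": 0}

```text
time: 35.98
ee_pos: [0.5089, 0.2219, -0.0022]
orientation: [0.725, 0.689, 0.005, 0.001]
force: [-16.0, -2.8, 39.8]
grip_width: -0.0002
gripper_force: 20.2
```

```bash
python3 - <<'E'
from h import *
s=state();print(s['ee_pos'],s['force'],topr(s['ee_pos'][:2]))
p=camera('top');W=cloud(p);P=topr(W[...,:2].reshape(-1,2)).reshape(W.shape[:2]+(2,))
for n in('scene',):
  p=camera(n);W=cloud(p);P=topr(W[...,:2].reshape(-1,2)).reshape(W.shape[:2]+(2,))
  m=(P[...,0]>-.12)&(P[...,0]<-.02)&(P[...,1]>.062)&(P[...,1]<.075)&(W[...,2]<.08)&(W[...,2]>.005)
  q=P[m];print(m.sum(),np.linalg.lstsq(np.c_[q[:,0],np.ones(len(q))],W[m][:,2],rcond=None)[0],W[m][:,2].max())
E
```

```text
[ 0.50887692  0.22185325 -0.00219224] [-15.9651697   -2.76184576  39.758315  ] [-0.09636863  0.09890425]
101 [-0.04091663  0.02037378] 0.03284723794499896
```

The plate now lies nearly flat (slope 0.04), and 40 N shows the pedal is on its stop, held for over 1.5 s. Letting it up.

Call:
send_rows:
  targets:
    - {"x": 0, "y": 0, "z": -8, "rx": 0, "ry": 0, "rz": 0}
    - {"x": 0, "y": 0, "z": -16, "rx": 0, "ry": 0, "rz": 0}
    - {"x": 0, "y": 0, "z": -24, "rx": 0, "ry": 0, "rz": 0}
    - {"x": 0, "y": 0, "z": -32, "rx": 0, "ry": 0, "rz": 0}
    - {"x": 0, "y": 0, "z": -60, "rx": 0, "ry": 0, "rz": 0}
    - {"x": 0, "y": 0, "z": -100, "rx": 0, "ry": 0, "rz": 0}
    - {"x": 0, "y": 0, "z": -140, "rx": 0, "ry": 0, "rz": 0}
    - {"x": 0, "y": 0, "z": -150, "rx": 0, "ry": 0, "rz": 0}

```text
time: 36.75
ee_pos: [0.5086, 0.2209, 0.1443]
orientation: [0.725, 0.689, 0.005, 0.002]
force: [-0.3, 0.6, 1.5]
grip_width: 0.0002
gripper_force: 0.0
```

Call:
send_rows:
  targets:
    - {"x": -25, "y": 3, "z": 0, "rx": 0, "ry": 0, "rz": 0}
    - {"x": -60, "y": 8, "z": 0, "rx": 0, "ry": 0, "rz": 0}
    - {"x": -95, "y": 13, "z": 0, "rx": 0, "ry": 0, "rz": 0}
    - {"x": -130, "y": 17, "z": 0, "rx": 0, "ry": 0, "rz": 0}
    - {"x": -150, "y": 20, "z": 0, "rx": 0, "ry": 0, "rz": 0}
    - {"x": -150, "y": 20, "z": 0, "rx": 0, "ry": 0, "rz": 0}
    - {"x": -150, "y": 20, "z": 0, "rx": 0, "ry": 0, "rz": 0}
    - {"x": -150, "y": 20, "z": 0, "rx": 0, "ry": 0, "rz": 0}
  grip: 0

```text
time: 37.42
ee_pos: [0.5174, 0.0696, 0.1362]
orientation: [0.725, 0.689, -0.0, -0.001]
force: [0.6, -0.3, 0.1]
grip_width: 0.0427
gripper_force: 0.0
```

```bash
python3 - <<'E'
from h import *
pos,R=pose();print(pos,th());p=camera('wrist');W=wworld(p,pos,R)
P=topr(W[...,:2].reshape(-1,2)).reshape(W.shape[:2]+(2,))
m=(W[...,2]>.084)&(W[...,2]<.095)&(P[...,0]<-.02)&(P[...,1]<.01)&(p['color'].max(-1)<120)
print('knob',rect(W[m]),m.sum())
m=(W[...,2]>.084)&(W[...,2]<.095)&(abs(P[...,0]-.044)<.025)&(P[...,1]<.2);n,l=cv2.connectedComponents(m.astype(np.uint8))
for k in range(1,n):
    if (l==k).sum()>40: print('tile',topr(np.array(rect(W[l==k])[0])/1e3),rect(W[l==k])[1:],W[l==k][:,2].mean())
go(.5202,.0695,.03,87.2)
E
```

```text
[0.51743361 0.06958756 0.13621717] 87.03240705023732
knob (array([519.7,  70.6]), array([12., 51.]), 0.2) 815
tile [0.04257284 0.08489077] (array([38.3, 13.2]), 79.7) 0.08885285394297518
tile [0.04226024 0.0352585 ] (array([38.4, 13.6]), 81.0) 0.08885423220399835
tile [ 0.04273667 -0.01424173] (array([37.8, 12.6]), 80.3) 0.08896376191127027
shift [ -0.4   2.8 106.2] rz -0.1
```

Knob wing is at 0.2°, i.e. the 1.40 rad stop, and the tiles are still standing. Gripping the knob to turn it back.

Call:
send_rows:
  targets:
    - {"x": 0.5, "y": 2.5, "z": 30, "rx": 0, "ry": 0, "rz": -3}
    - {"x": 0.5, "y": 2.5, "z": 60, "rx": 0, "ry": 0, "rz": -3}
    - {"x": 0.5, "y": 2.5, "z": 85, "rx": 0, "ry": 0, "rz": -3}
    - {"x": 0.5, "y": 2.5, "z": 102, "rx": 0, "ry": 0, "rz": -3}
    - {"x": 0.5, "y": 2.5, "z": 106, "rx": 0, "ry": 0, "rz": -3}
    - {"x": 0.5, "y": 2.5, "z": 106, "rx": 0, "ry": 0, "rz": -3}
    - {"x": 0.5, "y": 2.5, "z": 106, "rx": 0, "ry": 0, "rz": -3}

```text
time: 38.05
ee_pos: [0.5209, 0.0702, 0.0313]
orientation: [0.706, 0.708, 0.0, 0.0]
force: [-0.1, 0.1, 1.2]
grip_width: 0.0428
gripper_force: 0.0
```

Call:
send_rows:
  targets:
    - {"x": 0, "y": 0, "z": 0, "rx": 0, "ry": 0, "rz": 0}
    - {"x": 0, "y": 0, "z": 0, "rx": 0, "ry": 0, "rz": 0}
    - {"x": 0, "y": 0, "z": 0, "rx": 0, "ry": 0, "rz": 0}
    - {"x": 0, "y": 0, "z": 0, "rx": 0, "ry": 0, "rz": 0}
    - {"x": 0, "y": 0, "z": 0, "rx": 0, "ry": 0, "rz": 0}
  grip: -1

```text
time: 38.47
ee_pos: [0.5203, 0.0696, 0.0325]
orientation: [0.707, 0.707, 0.0, 0.0]
force: [-3.8, 0.3, 6.0]
grip_width: 0.0105
gripper_force: 60.3
```

Call:
send_rows:
  targets:
    - {"x": 0, "y": 0, "z": 0, "rx": 0, "ry": 0, "rz": -4}
    - {"x": 0, "y": 0, "z": 0, "rx": 0, "ry": 0, "rz": -9}
    - {"x": 0, "y": 0, "z": 0, "rx": 0, "ry": 0, "rz": -14}
    - {"x": 0, "y": 0, "z": 0, "rx": 0, "ry": 0, "rz": -19}
    - {"x": 0, "y": 0, "z": 0, "rx": 0, "ry": 0, "rz": -24}
    - {"x": 0, "y": 0, "z": 0, "rx": 0, "ry": 0, "rz": -29}
    - {"x": 0, "y": 0, "z": 0, "rx": 0, "ry": 0, "rz": -34}
    - {"x": 0, "y": 0, "z": 0, "rx": 0, "ry": 0, "rz": -38}

```text
time: 39.13
ee_pos: [0.5204, 0.0697, 0.0324]
orientation: [0.436, 0.9, 0.001, 0.0]
force: [-2.6, -0.1, 5.2]
grip_width: 0.011
gripper_force: 60.2
```

Call:
send_rows:
  targets:
    - {"x": 0, "y": 0, "z": 0, "rx": 0, "ry": 0, "rz": -5}
    - {"x": 0, "y": 0, "z": 0, "rx": 0, "ry": 0, "rz": -10}
    - {"x": 0, "y": 0, "z": 0, "rx": 0, "ry": 0, "rz": -15}
    - {"x": 0, "y": 0, "z": 0, "rx": 0, "ry": 0, "rz": -20}
    - {"x": 0, "y": 0, "z": 0, "rx": 0, "ry": 0, "rz": -25}
    - {"x": 0, "y": 0, "z": 0, "rx": 0, "ry": 0, "rz": -30}
    - {"x": 0, "y": 0, "z": 0, "rx": 0, "ry": 0, "rz": -34}
    - {"x": 0, "y": 0, "z": 0, "rx": 0, "ry": 0, "rz": -36}

```text
time: 39.8
ee_pos: [0.5206, 0.0699, 0.0324]
orientation: [0.138, 0.99, 0.001, 0.001]
force: [-3.1, 1.1, 4.7]
grip_width: 0.0105
gripper_force: 60.1
```

Call:
send_rows:
  targets:
    - {"x": 0, "y": 0, "z": 0, "rx": 0, "ry": 0, "rz": -2}
    - {"x": 0, "y": 0, "z": 0, "rx": 0, "ry": 0, "rz": -4}
    - {"x": 0, "y": 0, "z": 0, "rx": 0, "ry": 0, "rz": -6}
    - {"x": 0, "y": 0, "z": 0, "rx": 0, "ry": 0, "rz": -8}
    - {"x": 0, "y": 0, "z": 0, "rx": 0, "ry": 0, "rz": -9}
    - {"x": 0, "y": 0, "z": 0, "rx": 0, "ry": 0, "rz": -9}

```text
time: 40.3
ee_pos: [0.5206, 0.07, 0.0325]
orientation: [0.062, 0.998, 0.001, 0.001]
force: [-3.0, 1.4, 4.7]
grip_width: 0.0108
gripper_force: 62.9
```

```bash
python3 - <<'E'
from h import *
s=state();print(s['ee_pos'],s['force'],s['torque'],s['grip_width'],s['gripper_force'],th())
E
```

```text
[0.5205801  0.06997101 0.03246016] [-3.03344482  1.4368544   4.67789052] [ 0.25905221  0.56355208 -1.07756984] 0.010780958812369833 62.91464567184448 172.87239001006313
```

Call:
send_rows:
  targets:
    - {"x": 0, "y": 0, "z": 0, "rx": 0, "ry": 0, "rz": 0}
    - {"x": 0, "y": 0, "z": 0, "rx": 0, "ry": 0, "rz": 0}
    - {"x": 0, "y": 0, "z": 0, "rx": 0, "ry": 0, "rz": 0}
    - {"x": 0, "y": 0, "z": -5, "rx": 0, "ry": 0, "rz": 0}
    - {"x": 0, "y": 0, "z": -35, "rx": 0, "ry": 0, "rz": 0}
    - {"x": 0, "y": 0, "z": -70, "rx": 0, "ry": 0, "rz": 0}
    - {"x": 0, "y": 0, "z": -100, "rx": 0, "ry": 0, "rz": 0}
    - {"x": 0, "y": 0, "z": -110, "rx": 0, "ry": 0, "rz": 0}
  grip: 0

```text
time: 40.97
ee_pos: [0.5233, 0.0694, 0.1466]
orientation: [0.061, 0.998, 0.0, 0.005]
force: [1.0, 0.4, 1.4]
grip_width: 0.0429
gripper_force: 0.0
```

Call:
send_rows:
  targets:
    - {"x": -10, "y": -3, "z": 0, "rx": 0, "ry": 0, "rz": 6}
    - {"x": -25, "y": -6, "z": 0, "rx": 0, "ry": 0, "rz": 12}
    - {"x": -40, "y": -10, "z": 0, "rx": 0, "ry": 0, "rz": 18}
    - {"x": -55, "y": -14, "z": 0, "rx": 0, "ry": 0, "rz": 24}
    - {"x": -70, "y": -17, "z": 0, "rx": 0, "ry": 0, "rz": 30}
    - {"x": -85, "y": -21, "z": 0, "rx": 0, "ry": 0, "rz": 36}
    - {"x": -97, "y": -24, "z": 0, "rx": 0, "ry": 0, "rz": 42}
    - {"x": -103, "y": -25, "z": 0, "rx": 0, "ry": 0, "rz": 47}

```text
time: 41.63
ee_pos: [0.6204, 0.0312, 0.1392]
orientation: [0.456, 0.89, -0.0, -0.0]
force: [-0.1, 1.2, 0.1]
grip_width: 0.0426
gripper_force: 0.0
```

Call:
send_rows:
  targets:
    - {"x": 0, "y": 0, "z": 0, "rx": 0, "ry": 0, "rz": 6}
    - {"x": 0, "y": 0, "z": 0, "rx": 0, "ry": 0, "rz": 12}
    - {"x": 0, "y": 0, "z": 0, "rx": 0, "ry": 0, "rz": 18}
    - {"x": 0, "y": 0, "z": 0, "rx": 0, "ry": 0, "rz": 24}
    - {"x": 0, "y": 0, "z": 0, "rx": 0, "ry": 0, "rz": 30}
    - {"x": 0, "y": 0, "z": 0, "rx": 0, "ry": 0, "rz": 36}
    - {"x": 0, "y": 0, "z": 0, "rx": 0, "ry": 0, "rz": 42}
    - {"x": 0, "y": 0, "z": 0, "rx": 0, "ry": 0, "rz": 45.5}
  grip: 0.2

```text
time: 42.3
ee_pos: [0.6192, 0.032, 0.1395]
orientation: [0.764, 0.645, -0.001, -0.0]
force: [0.6, 0.3, -0.2]
grip_width: 0.0513
gripper_force: 0.0
```

Call:
send_rows:
  targets:
    - {"x": 0, "y": 0, "z": 0, "rx": 0, "ry": 0, "rz": 0}
    - {"x": 0, "y": 0, "z": 0, "rx": 0, "ry": 0, "rz": 0}
    - {"x": 0, "y": 0, "z": 0, "rx": 0, "ry": 0, "rz": 0}

```text
time: 42.55
ee_pos: [0.6194, 0.032, 0.14]
orientation: [0.763, 0.647, -0.0, -0.0]
force: [0.2, 0.3, 0.5]
grip_width: 0.0509
gripper_force: 0.0
```

```bash
python3 - <<'E'
from h import *
print(pose()[0],th(),topr(pose()[0][:2])); p,W=wtiles()
go(*pr(.0444,-.0695),.009,80.5)
E
```

```text
[0.61937533 0.03204222 0.13995945] 80.61456187404617 [ 0.04394222 -0.07006613]
0.06 [0.4941 0.211  0.0621] (array([494.5, 211.8]), array([53.8, 19.9]), 80.4) 708 [84. 81. 76.] press [-0.1089  0.0866]
0.06 [0.6068 0.1548 0.071 ] (array([607.2, 157.4]), array([82.3,  4.7]), 77.7) 330 [128. 131. 131.] press [0.0112 0.0516]
0.06 [0.6411 0.1666 0.0708] (array([641. , 166.7]), array([ 1.9, 11.5]), 78.5) 86 [140. 122. 108.] press [0.043  0.0663]
0.06 [0.5258 0.0756 0.0672] (array([524.3,  76.4]), array([14.5, 49.4]), 67.0) 433 [54. 62. 56.] press [-0.0572 -0.042 ]
0.06 [0.6205 0.0347 0.0764] (array([620.4,  33.2]), array([15.2, 15.4]), 82.1) 382 [197.  66.  58.] press [ 0.0448 -0.0688]
0.08 [0.6039 0.1548 0.081 ] (array([604. , 155.1]), array([76.1,  6.6]), 80.8) 589 [194. 200. 200.] press [0.0085 0.0488]
0.08 [0.6424 0.1739 0.0887] (array([642.6, 174.6]), array([17.7, 11.5]), 80.4) 363 [220. 201. 179.] press [0.0433 0.0744]
0.08 [0.7117 0.1592 0.0806] (array([712. , 159.8]), array([39.3, 12. ]), 81.3) 255 [92. 98. 98.] press [0.1142 0.0712]
0.08 [0.6354 0.1355 0.0894] (array([635.4, 135.9]), array([38. , 11.4]), 80.6) 768 [228. 200. 170.] press [0.0426 0.035 ]
0.08 [0.7053 0.1193 0.0806] (array([705.1, 117.8]), array([47.1, 12. ]), 80.6) 362 [92. 98. 97.] press [0.1143 0.0287]
0.08 [0.6988 0.081  0.0805] (array([698.5,  79.9]), array([35.5, 12.1]), 81.2) 245 [92. 98. 96.] press [ 0.1141 -0.0098]
0.08 [0.6281 0.0872 0.0893] (array([628.1,  87.1]), array([36.3, 11.6]), 80.7) 765 [226. 196. 163.] press [ 0.0435 -0.0143]
0.08 [0.5224 0.0701 0.0886] (array([520.2,  69.8]), array([12.7, 50.9]), 80.3) 902 [72. 76. 70.] press [-0.0601 -0.0492]
shift [  0.6   0.5 131.1] rz 0.1
```

Knob is back at 0 (wing 80.3°). Taking the post and drawing the carriage out.

Call:
send_rows:
  targets:
    - {"x": 0.5, "y": 0.5, "z": 35, "rx": 0, "ry": 0, "rz": 0}
    - {"x": 0.5, "y": 0.5, "z": 70, "rx": 0, "ry": 0, "rz": 0}
    - {"x": 0.5, "y": 0.5, "z": 100, "rx": 0, "ry": 0, "rz": 0}
    - {"x": 0.5, "y": 0.5, "z": 120, "rx": 0, "ry": 0, "rz": 0}
    - {"x": 0.5, "y": 0.5, "z": 130, "rx": 0, "ry": 0, "rz": 0}
    - {"x": 0.5, "y": 0.5, "z": 130, "rx": 0, "ry": 0, "rz": 0}
    - {"x": 0.5, "y": 0.5, "z": 130, "rx": 0, "ry": 0, "rz": 0}

```text
time: 43.18
ee_pos: [0.6205, 0.0324, 0.0108]
orientation: [0.763, 0.646, 0.0, 0.0]
force: [-0.2, -0.5, 0.3]
grip_width: 0.051
gripper_force: 0.0
```

Call:
send_rows:
  targets:
    - {"x": 0, "y": 0, "z": 0, "rx": 0, "ry": 0, "rz": 0}
    - {"x": 0, "y": 0, "z": 0, "rx": 0, "ry": 0, "rz": 0}
    - {"x": 0, "y": 0, "z": 0, "rx": 0, "ry": 0, "rz": 0}
    - {"x": 0, "y": 0, "z": 0, "rx": 0, "ry": 0, "rz": 0}
    - {"x": 0, "y": 0, "z": 0, "rx": 0, "ry": 0, "rz": 0}
    - {"x": 0, "y": 0, "z": 0, "rx": 0, "ry": 0, "rz": 0}
  grip: -1

```text
time: 43.68
ee_pos: [0.6204, 0.0326, 0.0129]
orientation: [0.763, 0.646, 0.001, 0.0]
force: [-3.8, 0.0, 5.8]
grip_width: 0.015
gripper_force: 60.1
```

Call:
send_rows:
  targets:
    - {"x": -3, "y": 0, "z": 0, "rx": 0, "ry": 0, "rz": 0}
    - {"x": -10, "y": 0, "z": 0, "rx": 0, "ry": 0, "rz": 0}
    - {"x": -22, "y": 0, "z": 0, "rx": 0, "ry": 0, "rz": 0}
    - {"x": -35, "y": 0, "z": 0, "rx": 0, "ry": 0, "rz": 0}
    - {"x": -48, "y": 0, "z": 0, "rx": 0, "ry": 0, "rz": 0}
    - {"x": -60, "y": 0, "z": 0, "rx": 0, "ry": 0, "rz": 0}
    - {"x": -67, "y": 0, "z": 0, "rx": 0, "ry": 0, "rz": 0}
    - {"x": -70, "y": 0, "z": 0, "rx": 0, "ry": 0, "rz": 0}

```text
time: 44.35
ee_pos: [0.6088, -0.0369, 0.0129]
orientation: [0.763, 0.646, 0.001, 0.0]
force: [-3.1, 2.8, 5.9]
grip_width: 0.0151
gripper_force: 60.2
```

Call:
send_rows:
  targets:
    - {"x": -3, "y": 0, "z": 0, "rx": 0, "ry": 0, "rz": 0}
    - {"x": -10, "y": 0, "z": 0, "rx": 0, "ry": 0, "rz": 0}
    - {"x": -22, "y": 0, "z": 0, "rx": 0, "ry": 0, "rz": 0}
    - {"x": -35, "y": 0, "z": 0, "rx": 0, "ry": 0, "rz": 0}
    - {"x": -48, "y": 0, "z": 0, "rx": 0, "ry": 0, "rz": 0}
    - {"x": -60, "y": 0, "z": 0, "rx": 0, "ry": 0, "rz": 0}
    - {"x": -67, "y": 0, "z": 0, "rx": 0, "ry": 0, "rz": 0}
    - {"x": -70, "y": 0, "z": 0, "rx": 0, "ry": 0, "rz": 0}

```text
time: 45.02
ee_pos: [0.5971, -0.1062, 0.0129]
orientation: [0.763, 0.646, 0.001, 0.0]
force: [-4.2, 1.8, 6.6]
grip_width: 0.0148
gripper_force: 60.3
```

Call:
send_rows:
  targets:
    - {"x": -3, "y": 0, "z": 0, "rx": 0, "ry": 0, "rz": 0}
    - {"x": -6, "y": 0, "z": 0, "rx": 0, "ry": 0, "rz": 0}
    - {"x": -9, "y": 0, "z": 0, "rx": 0, "ry": 0, "rz": 0}
    - {"x": -12, "y": 0, "z": 0, "rx": 0, "ry": 0, "rz": 0}
    - {"x": -15, "y": 0, "z": 0, "rx": 0, "ry": 0, "rz": 0}
    - {"x": -18, "y": 0, "z": 0, "rx": 0, "ry": 0, "rz": 0}
    - {"x": -18, "y": 0, "z": 0, "rx": 0, "ry": 0, "rz": 0}

```text
time: 45.6
ee_pos: [0.5942, -0.1236, 0.0129]
orientation: [0.763, 0.646, 0.0, 0.0]
force: [-4.7, 1.3, 6.8]
grip_width: 0.0153
gripper_force: 60.2
```

Call:
send_rows:
  targets:
    - {"x": -2, "y": 0, "z": 0, "rx": 0, "ry": 0, "rz": 0}
    - {"x": -4, "y": 0, "z": 0, "rx": 0, "ry": 0, "rz": 0}
    - {"x": -6, "y": 0, "z": 0, "rx": 0, "ry": 0, "rz": 0}
    - {"x": -8, "y": 0, "z": 0, "rx": 0, "ry": 0, "rz": 0}
    - {"x": -8, "y": 0, "z": 0, "rx": 0, "ry": 0, "rz": 0}

```text
time: 46.02
ee_pos: [0.594, -0.1246, 0.0129]
orientation: [0.762, 0.647, 0.005, -0.003]
force: [-0.9, 17.6, 6.8]
grip_width: 0.0154
gripper_force: 60.4
```

```bash
python3 - <<'E'
from h import *
s=state();print(s['ee_pos'],s['force'],s['grip_width'],th(),topr(s['ee_pos'][:2]))
E
```

```text
[ 0.59404098 -0.12464995  0.01291963] [-0.86402385 17.58734046  6.84809743] 0.015364127130630251 80.63502389228276 [ 0.04481698 -0.22879074]
```

Out stop reached (17.6 N, 160 mm of travel). Easing off, releasing and checking.

Call:
send_rows:
  targets:
    - {"x": 3, "y": 0, "z": 0, "rx": 0, "ry": 0, "rz": 0}
    - {"x": 6, "y": 0, "z": 0, "rx": 0, "ry": 0, "rz": 0}
    - {"x": 6, "y": 0, "z": 0, "rx": 0, "ry": 0, "rz": 0}

```text
time: 46.27
ee_pos: [0.5941, -0.1246, 0.0129]
orientation: [0.763, 0.647, 0.0, 0.0]
force: [-3.6, 2.1, 6.5]
grip_width: 0.0151
gripper_force: 60.2
```

Call:
send_rows:
  targets:
    - {"x": 0, "y": 0, "z": 0, "rx": 0, "ry": 0, "rz": 0}
    - {"x": 0, "y": 0, "z": 0, "rx": 0, "ry": 0, "rz": 0}
    - {"x": 0, "y": 0, "z": 0, "rx": 0, "ry": 0, "rz": 0}
    - {"x": 0, "y": 0, "z": -5, "rx": 0, "ry": 0, "rz": 0}
    - {"x": 0, "y": 0, "z": -30, "rx": 0, "ry": 0, "rz": 0}
    - {"x": 0, "y": 0, "z": -65, "rx": 0, "ry": 0, "rz": 0}
    - {"x": 0, "y": 0, "z": -100, "rx": 0, "ry": 0, "rz": 0}
    - {"x": 0, "y": 0, "z": -130, "rx": 0, "ry": 0, "rz": 0}
  grip: -0.1

```text
time: 46.93
ee_pos: [0.5941, -0.1257, 0.143]
orientation: [0.763, 0.646, 0.0, 0.001]
force: [0.6, -0.9, 0.3]
grip_width: 0.0385
gripper_force: 0.0
```

Call:
send_rows:
  targets:
    - {"x": 0, "y": -20, "z": 0, "rx": 0, "ry": 0, "rz": 0}
    - {"x": 0, "y": -50, "z": 0, "rx": 0, "ry": 0, "rz": 0}
    - {"x": 0, "y": -80, "z": 0, "rx": 0, "ry": 0, "rz": 0}
    - {"x": 0, "y": -100, "z": 0, "rx": 0, "ry": 0, "rz": 0}
    - {"x": 0, "y": -100, "z": 0, "rx": 0, "ry": 0, "rz": 0}
    - {"x": 0, "y": -100, "z": 0, "rx": 0, "ry": 0, "rz": 0}
    - {"x": 0, "y": -100, "z": 0, "rx": 0, "ry": 0, "rz": 0}
    - {"x": 0, "y": -100, "z": 0, "rx": 0, "ry": 0, "rz": 0}

```text
time: 47.6
ee_pos: [0.4961, -0.1092, 0.1406]
orientation: [0.763, 0.646, 0.0, 0.0]
force: [-0.1, 0.4, -0.3]
grip_width: 0.0382
gripper_force: 0.0
```

```bash
python3 - <<'E'
from h import *
p,W=wtiles()
p=camera('top');save(p,'top9.png')
for n in('scene',):
  p=camera(n);W=cloud(p)
  for q in('vase','tin','callipers','modelling_tool'):
    m=masks_of(q,p)[0];P=W[m['pixels']];print(q,round(m['score'],2),np.nanmedian(P,0).round(3))
  i=p['color'][130:330,120:390];cv2.imwrite('pics/s9.png',cv2.resize(i[:,:,::-1],None,fx=2.9,fy=2.9))
E
```

```text
0.06 [0.6117 0.0224 0.0701] (array([611.6,  25.3]), array([11.4, 35.9]), 9.1) 327 [109.  96.  85.] press [ 0.0374 -0.078 ]
0.06 [ 0.6033 -0.0214  0.0704] (array([603.6, -21.3]), array([ 9.8, 38.8]), 4.0) 356 [108.  92.  79.] press [ 0.0372 -0.1253]
0.06 [ 0.5957 -0.0685  0.0704] (array([595.6, -68.9]), array([37.4,  2.1]), 79.8) 336 [107.  92.  79.] press [ 0.0372 -0.1735]
0.06 [ 0.591  -0.1227  0.075 ] (array([ 592.8, -124.2]), array([16.5, 16.3]), 79.3) 393 [152.  58.  46.] press [ 0.0435 -0.2286]
0.06 [ 0.8035 -0.3048  0.0613] (array([ 805.6, -305.2]), array([63.8,  6.1]), 0.6) 81 [ 54. 127.  72.] press [ 0.2833 -0.3719]
0.06 [ 0.7947 -0.3439  0.0728] (array([ 805.8, -350.8]), array([65.8, 98.9]), 1.3) 819 [43. 89. 54.] press [ 0.291  -0.4169]
0.06 [ 0.8437 -0.4404  0.0736] (array([ 842.9, -440.9]), array([13.6, 38.9]), 90.0) 73 [52. 77. 55.] press [ 0.3425 -0.4996]
0.08 [0.6149 0.0214 0.088 ] (array([616.5,  22.6]), array([27.9, 12.9]), 80.7) 524 [176. 153. 133.] press [ 0.0427 -0.0799]
0.08 [ 0.6073 -0.0213  0.0883] (array([608.8, -21.2]), array([38.2, 13.3]), 80.9) 774 [177. 147. 124.] press [ 0.0423 -0.1243]
0.08 [ 0.5998 -0.0696  0.0883] (array([600.9, -69.8]), array([38.1, 12.9]), 80.3) 773 [176. 147. 123.] press [ 0.0425 -0.1736]
0.08 [ 0.7919 -0.3036  0.0877] (array([ 795.7, -303.7]), array([45.2,  5.4]), 3.3) 203 [ 49. 121.  68.] press [ 0.2733 -0.3721]
0.08 [ 0.8082 -0.3733  0.0887] (array([ 817.3, -381.5]), array([49., 30.]), 0.2) 313 [85. 73. 52.] press [ 0.3074 -0.4453]
0.08 [ 0.8248 -0.4385  0.0887] (array([ 825.5, -439.3]), array([50.1,  7.4]), 2.1) 124 [81. 85. 84.] press [ 0.325  -0.5009]
0.08 [ 0.8191 -0.4949  0.0895] (array([ 812.3, -487.1]), array([44.7, 64.4]), 40.4) 174 [74. 62. 47.] press [ 0.3199 -0.5502]
vase 0.57 [0.443 0.381 0.088]
tin 0.64 [ 0.692 -0.266  0.066]
callipers 0.8 [ 0.628 -0.391  0.008]
modelling_tool 0.5 [0.642 0.409 0.007]
```

View pics/s9.png

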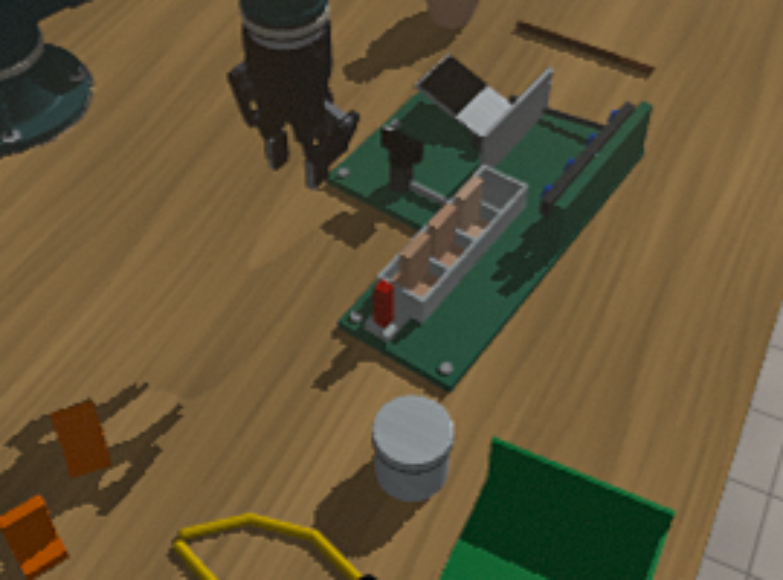

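The crop shows three tiles standing in the drawn-out carriage, the pedal up, and everything else in place. One last check for any further pale tile that the arm may have hidden, then hand in.

```bash
python3 - <<'E'
from h import *
extra=False
for n in('top','scene'):
  p=camera(n);W=cloud(p)
  for m in masks_of('tile0',p):
    c=p['color'][m['pixels']].mean(0);P=W[m['pixels']];P=P[P[:,2]>.03];q=np.nanmean(P,0)
    pale=c[2]>.5*c[0]; t=topr(q[:2]); on=abs(t[0]-.043)<.03 and -.25<t[1]<0
    print(n,round(m['score'],2),q.round(3),c.round(),'pale' if pale else 'orange',on)
    extra|=bool(pale and not on and .03<q[2]<.08 and c[0]-c[2]>12)
print('extra',extra)
if not extra: print(job_done())
E
```

```text
top 0.66 [ 0.406 -0.367  0.061] [96. 56. 30.] orange False
top 0.54 [ 0.524 -0.512  0.059] [151.  89.  48.] orange False
top 0.46 [0.613 0.03  0.063] [131. 116. 105.] pale True
top 0.45 [ 0.605 -0.019  0.061] [118. 102.  92.] pale True
top 0.44 [ 0.429 -0.463  0.059] [145.  84.  44.] orange False
scene 0.74 [ 0.432 -0.472  0.056] [110.  51.   2.] orange False
scene 0.73 [ 0.613 -0.024  0.064] [104.  84.  69.] pale True
scene 0.7 [ 0.529 -0.519  0.057] [108.  49.   1.] orange False
scene 0.67 [0.622 0.023 0.066] [110.  92.  78.] pale True
scene 0.63 [ 0.41  -0.375  0.055] [86. 43.  6.] orange False
scene 0.51 [ 0.606 -0.076  0.062] [102.  82.  66.] pale True
extra False
the job is handed in; nothing more can be done
None
```

The job is done and handed in: all three bisque tiles on the bench were loaded, clamped, pressed, unclamped and drawn fully out still standing in the carriage, with the vase, tin, callipers and modelling tool left where they were.

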